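Slide the ground plates off their piles and load lane and measuring nest

TASK

Ready the ground steel plates for inspection: first slide the third plate of every pile that is three high sideways onto the stone ledge beside it, without lifting it off the pile, so that all these lie wholly on their ledges and every pile keeps its lower two plates undisturbed. Then lay every oblong plate, also any that lies loose on the bench, across the upper end of the sloped lane so that it slides down flat to the stop or up against the plate before it, and set the square one into the square cavity of the measuring nest, flat on its floor. Leave everything else on the bench where it is.

Things in the scene. Friction and masses are not known exactly. Their poses are not given: they have to be found in the camera images.
- stand_a: fixed stand 76 mm wide (y) and 152 mm long (x) for one pile of plates (oblong ones); origin on the bench at the seam: the -x half is an aluminium seat, 10 mm high, under the pile; the +x half a stone ledge, 80 mm long, its flat top 32.5 mm above the bench, 1.5 mm lower than the third plate's underside; the pile stands about 7 mm from the ledge's face
- stand_b: fixed stand 76 mm wide (y) and 152 mm long (x) for one pile of plates (oblong ones); origin on the bench at the seam: the -x half is an aluminium seat, 10 mm high, under the pile; the +x half a stone ledge, 80 mm long, its flat top 32.5 mm above the bench, 1.5 mm lower than the third plate's underside; the pile stands about 7 mm from the ledge's face
- stand_c: fixed stand 76 mm wide (y) and 152 mm long (x) for one pile of plates (the square ones); origin on the bench at the seam: the -x half is an aluminium seat, 10 mm high, under the pile; the +x half a stone ledge, 80 mm long, its flat top 32.5 mm above the bench, 1.5 mm lower than the third plate's underside; the pile stands about 7 mm from the ledge's face
- top_a: third, uppermost plate of the pile on stand_a, if there is one (absent: that pile is only two high): ground steel plate 40 x 70 x 12 mm (40 along its own x, 70 along its own y), about 0.26 kg; origin at the centre of its underside, z up
- top_b: third, uppermost plate of the pile on stand_b, if there is one (absent: that pile is only two high): ground steel plate 40 x 70 x 12 mm (40 along its own x, 70 along its own y), about 0.26 kg; origin at the centre of its underside, z up
- top_c: third, uppermost plate of the pile on stand_c, always there: square ground steel plate 60 x 60 x 12 mm, about 0.33 kg; origin at the centre of its underside, z up
- low1_a: lowest plate of the pile on stand_a, stays there: ground steel plate 40 x 70 x 12 mm (40 along its own x, 70 along its own y), about 0.26 kg; origin at the centre of its underside, z up
- low2_a: second plate of the pile on stand_a, stays there: ground steel plate 40 x 70 x 12 mm (40 along its own x, 70 along its own y), about 0.26 kg; origin at the centre of its underside, z up
- low1_b: lowest plate of the pile on stand_b, stays there: ground steel plate 40 x 70 x 12 mm (40 along its own x, 70 along its own y), about 0.26 kg; origin at the centre of its underside, z up
- low2_b: second plate of the pile on stand_b, stays there: ground steel plate 40 x 70 x 12 mm (40 along its own x, 70 along its own y), about 0.26 kg; origin at the centre of its underside, z up
- low1_c: lowest plate of the pile on stand_c, stays there: square ground steel plate 60 x 60 x 12 mm, about 0.33 kg; origin at the centre of its underside, z up
- low2_c: second plate of the pile on stand_c, stays there: square ground steel plate 60 x 60 x 12 mm, about 0.33 kg; origin at the centre of its underside, z up
- loose_1: a plate lying loose on the bench beyond the stands, if there is one: ground steel plate 40 x 70 x 12 mm (40 along its own x, 70 along its own y), about 0.26 kg; origin at the centre of its underside, z up
- loose_2: a plate lying loose on the bench beyond the stands, if there is one: ground steel plate 40 x 70 x 12 mm (40 along its own x, 70 along its own y), about 0.26 kg; origin at the centre of its underside, z up
- lane: fixed frame of the sloped lane, 260 x 90 mm; origin on the bench under its middle; +x points level, the way the lane runs down
- lane_bed: slippery lane bed sloping 16 degrees (0.28 rad), 78 mm between its side walls, 250 mm long, upper end open; walls and stop stand 18 mm above its floor. Origin: floor at the middle of the stop's face, 20 mm above the bench; +x down along the floor (lane at negative x), y across, z square to the floor. Plates lie 70 mm side along y and slide down by themselves
- lane_load (a point): point on the lane's floor near its upper end, 215 mm up from the stop, where a plate can be laid in; four plates at the stop do not reach it
- nest: measuring nest standing loose on the bench, a 1.3 kg 110 x 110 x 15 mm block with a square cavity 64 x 64 mm, 5 mm deep, in its top; origin at the centre of its underside; the cavity's sides are along its x and y
- nest_floor (a point): centre of the floor of the nest's cavity, 10 mm above the bench; the rim is 5 mm higher
- v_block: bystander, leave alone: steel V-block 50 x 40 x 36 mm, origin under its centre
- ring_gauge: bystander, leave alone: steel ring gauge, 64 mm across, 22 mm high, origin under its centre
- setting_disc: bystander, leave alone: steel setting disc, 50 mm across, 30 mm high, origin under its centre
- driver: bystander, leave alone: screwdriver lying on the bench, about 0.2 m long, origin under its middle

How it is judged:
By the outcome, as a careful person would: the job done as asked, in the order asked, and still so for the second after the job is handed in, with the robot touching nothing.
Of top_a, top_b, loose_1, loose_2 only 3 to 4 are there at a start; the rules pass over those that are not, and their reading is None.
At some moment in a run one of nest may be knocked a few centimetres aside while the robot is not near it.
Once in a run the grip may slacken for a moment while it holds something.
It also fails if it takes over 208 s, if anything falls off the work surface, if the arm or the gripper's body presses on something with over 40 N, if the wrist force passes 120 N, or if a joint passes its speed limit or range.

ROBOT

A 7-joint arm with a two-finger parallel gripper is mounted at the origin on the work surface. World frame = base frame: x ahead of the robot, y to its left, z up, the work surface at z = 0. Lengths are in m, angles in rad, forces in N, time in s.
With the tool pointing down it reaches from about 0.425 to 0.95 m from the base axis. Payload 16.7 kg.
Tool frame: the origin (TCP) lies at the very end of the fingers, on their centre line; the grasp point (between the pads) lies 19 mm behind it (pinch_z is the distance from the TCP to the grasp point, in m); z points along the fingers, y is the direction in which the jaws open and shut (so a half turn about z gives the same grasp; the last joint's range is limited). The gripper opens to 94 mm and grips with 3 to 60 N. Pads are 16 mm wide; open, the fingers measure 119 mm over their backs; the gripper's body (75 mm by 177 mm) begins 78 mm behind the grasp point.
Start: joints at [1.032, 0.426, 0.074, 1.606, -0.034, 1.111, -0.067], TCP at [0.256, -0.625, 0.205] pointing down, gripper open.
Joint ranges: [-2.85, 2.85], [-0.5, 2.14], [-1.23, 1.37], [0.21, 2.46], [-1.02, 4.16], [0.16, 2.05], [-2.73, 2.73]. Speed limits (rad/s): [1.89, 1.89, 2.39, 2.39, 3.01, 3.01, 3.01].

INTERFACE

Orientations are given as a unit quaternion [w, x, y, z].
In Python, from station import * gives the robot as it stands.
- The arm moves only by the tool arm_command, never from a script. Its argument "deltas" is a list of rows, each a list of 3 entries, a list of its own where there are three numbers: the shift along the world's x, y, z as a fraction of full scale, then the turn, a rotation vector about the world's x, y, z as a fraction of full scale, then the closure, from -1 (fully open) to 1 (shut), so that 0 is half open. In form: [[[dx, dy, dz], [wx, wy, wz], gripper], ...]. A call has exactly 8 rows; each row is the pose to reach, as a shift and turn from the pose commanded when the call began, turning the shorter way round; what a row does not reach only later rows make up. Full scale, the value 1, is 750 mm for a shift and pi rad for a turn. A row lasts 1/12 s, in which the tool goes at most 41.7 mm and 7.16 degrees, less where a joint would pass 70% of its speed; a pose out of reach is approached as far as the arm can. A call with a number of a shift or a turn outside -1 to 1 is refused whole. A call with a gripper value outside its range is refused whole. The fingers move at their own pace and stop on an object; the grip force is fixed at half the most. Time passes only in rows, so rows that repeat a pose let the fingers close, or fill a call up. It gives the time, the measured TCP pose, the force and the opening at its end, in the units of the state.
- sense(): the state, without advancing time (a new reading comes with each control period).
- read_camera(name): name is "scene" or "top" or "wrist"; returns a dict with "frame" (384x512x3 uint8, red, green, blue), "fx", "fy", "cx", "cy" (pixels), "xyz" and "rotation" of the camera in the world. Camera axes: x right, y down, z forward; pixel columns grow to the right and rows downward; lengths in m; the calibration is good to about 2 mm. A picture is of the moment at which its call begins. There is no depth.
- finish_job(): hands the job in, once; it reports no verdict.
The state is a dict: "time_s": time; "qpos": joint angles; "joint_velocities": joint speeds; "joint_efforts": joint torques, N m; "tool_pos": TCP position; "tool_rot": TCP orientation; "force": force on the tool from outside, world axes, zero at the start; "ft_torque": the same for the moment, N m; "grip_width": opening from 0.0 (shut) to 1.0 (fully open).
Only numpy, scipy, OpenCV 4.12 (cv2) and the standard library are available. Lean on these libraries where they do the work, as an engineer would, in place of code of your own. Each camera call takes 0.05 s, during which the arm holds its last target. There are 200 camera calls.

## Working session

There is one attempt and no reset: what is moved stays moved. The work goes in short steps, Python scripts to look and compute and a tool call to move; the robot and the scene stay as the last step left them, time stands still between calls to the robot, and variables do not carry over. Pictures are saved under pics/ and viewed, about 12 in all and at most 16, crops included, and the job is handed in when it is done.

Besides the shell and the picture viewer there is one more tool, called after ">>>" as name(argument=value, ...) on one line, values as JSON. arm_command: Moves the arm, as the interface text tells. Its arguments: {"type":"object","properties":{"deltas":{"type":"array","items":{"type":"array"}}},"required":["deltas"]}

```bash
ls; mkdir -p pics; python3 - <<'E'
from station import *
import cv2
for n in ["scene","top"]:
    c=read_camera(n); cv2.imwrite(f"pics/{n}0.png",c["frame"][:,:,::-1])
    print(n,c["fx"],c["fy"],c["cx"],c["cy"],c["xyz"],c["rotation"])
s=sense();print({k:s[k] for k in("time_s","tool_pos","tool_rot","force","grip_width")})
E
```

```text
pics
scene 424.2511245843294 424.2511245843294 254.98718589583885 197.9966970412281 [0.83214817 0.44084095 0.98581132] [-0.07565205  0.26742681  0.93146573 -0.23480048]
top 383.4986008320565 383.4986008320565 256.91647554921764 185.88686862543267 [ 3.79858260e-01 -8.51119518e-04  9.05850956e-01] [-0.07719453  0.73138627 -0.67360573  0.07328335]
{'time_s': 0.1, 'tool_pos': array([ 0.25573333, -0.62423697,  0.20484608]), 'tool_rot': array([-5.76018805e-04,  9.81160931e-01,  1.93191293e-01, -1.40663552e-04]), 'force': array([ 0.29475485, -0.1555072 , -0.85397414]), 'grip_width': 0.9987820285498198}
```

View pics/scene0.png

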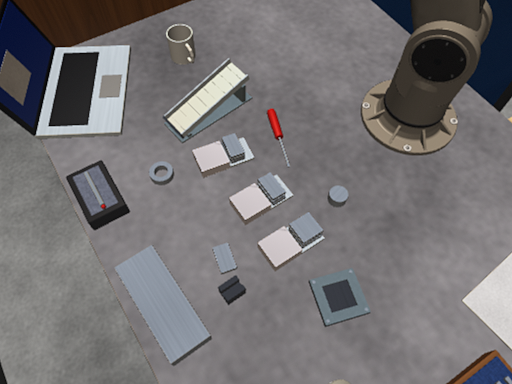

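View pics/top0.png

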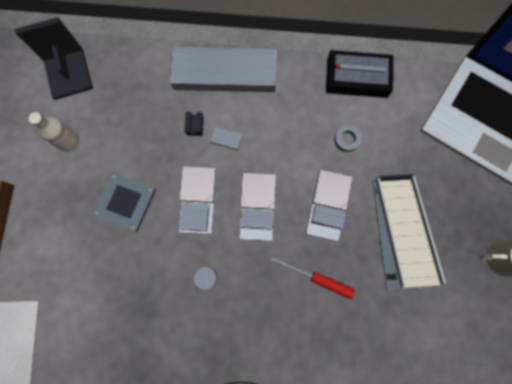

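Scene: three stands, at (222,153), (260,195), (290,240, square), each with ledge (pinkish) and pile; lane at (208,100), high end at (240,75) toward the robot; nest (338,296); one loose plate (225,257). Top: stands at (197,200) square, (258,205), (330,205); lane (408,232); loose plate (225,138).

```bash
cat > h.py <<'E'
import numpy as np, cv2
from scipy.spatial.transform import Rotation as R
from station import *
def rot(q): return R.from_quat(np.r_[q[1:],q[0]])
def ray(c,uv):
    uv=np.atleast_2d(np.asarray(uv,float))
    d=np.c_[(uv[:,0]-c["cx"])/c["fx"],(uv[:,1]-c["cy"])/c["fy"],np.ones(len(uv))]
    return np.asarray(c["xyz"]),rot(c["rotation"]).apply(d)
def plane(c,uv,z):
    o,d=ray(c,uv); return o+d*((z-o[2])/d[:,2])[:,None]
def proj(c,P):
    p=rot(c["rotation"]).inv().apply(np.atleast_2d(P)-np.asarray(c["xyz"]))
    return np.c_[c["fx"]*p[:,0]/p[:,2]+c["cx"],c["fy"]*p[:,1]/p[:,2]+c["cy"]]
def save(c,name,box=None,k=1):
    f=c["frame"][:,:,::-1]
    if box: f=f[box[1]:box[3],box[0]:box[2]]
    cv2.imwrite(f"pics/{name}.png",cv2.resize(f,None,fx=k,fy=k,interpolation=cv2.INTER_CUBIC))
def st():
    s=sense(); print("t",round(s["time_s"],2),"p",np.round(s["tool_pos"],4),"R",np.round(rot(s["tool_rot"]).as_matrix()[:,:2].T,3).tolist(),"F",np.round(s["force"],1),"g",round(s["grip_width"],3)); return s
E
python3 - <<'E'
from h import *
a=cv2.imread("pics/scene0.png")[45:275,155:365]; b=cv2.imread("pics/top0.png")[115:300,90:450]
cv2.imwrite("pics/sc.png",cv2.resize(a,None,fx=2.6,fy=2.6,interpolation=cv2.INTER_CUBIC))
cv2.imwrite("pics/tc.png",cv2.resize(b,None,fx=2.2,fy=2.2,interpolation=cv2.INTER_CUBIC))
E
```

```text
(no output)
```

View pics/sc.png

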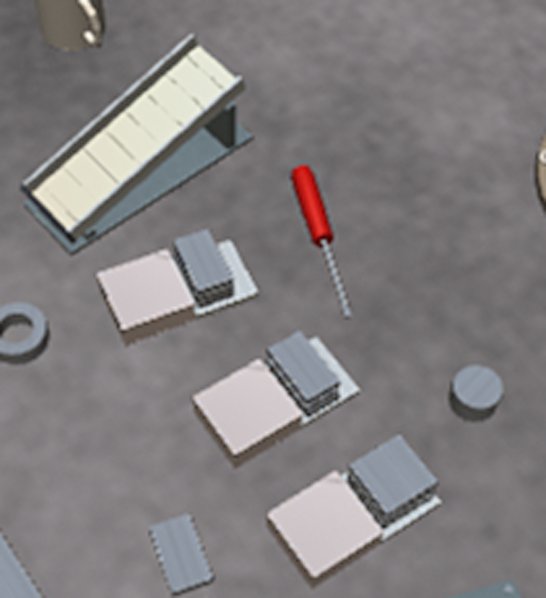

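View pics/tc.png

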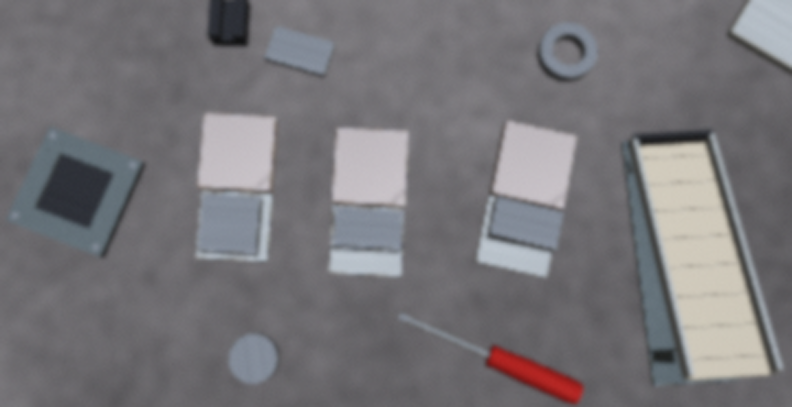

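The crops show all three piles are three high (sc.png: the stacks rise above every ledge) and a single loose plate, at about (180,553) in sc.png. Next I measure the poses.

```bash
cat >> h.py <<'E'
def rects(c,mask,z,amin=60):
    """minAreaRect on the plane z for each blob: centre, sides (mm), long/short axis yaw"""
    m=cv2.morphologyEx(mask.astype(np.uint8)*255,cv2.MORPH_OPEN,np.ones((2,2)))
    out=[]
    for k in cv2.findContours(m,cv2.RETR_EXTERNAL,cv2.CHAIN_APPROX_NONE)[0]:
        if cv2.contourArea(k)<amin: continue
        P=plane(c,k[:,0,:],z)[:,:2]*1000
        r=cv2.minAreaRect(P.astype(np.float32)); out.append((k[:,0].mean(0).round(),np.round(r[0],1),np.round(r[1],1),round(r[2],1)))
    return out
E
python3 - <<'E'
from h import *
for n in("top","scene"):
    c=read_camera(n); f=c["frame"].astype(int); r,g,b=f[...,0],f[...,1],f[...,2]
    hsv=cv2.cvtColor(c["frame"],cv2.COLOR_RGB2HSV).astype(int)
    print(n,"ledge"); [print(*x) for x in rects(c,(r>170)&(r-g>8)&(r-b<40)&(b-g>-5),.0325,200)]
    print("cream"); [print(*x) for x in rects(c,(r>150)&(r-b>15)&(g-b>8),.055,200)]
    for p in ([(197,217),(258,219),(330,216),(225,138),(124,201),(110,195),(197,183),(400,225),(230,100)] if n=="top" else []): print(p,f[p[1],p[0]],hsv[p[1],p[0]])
    print("steel"); [print(*x) for x in rects(c,(b-r>12)&(b>100)&(b<190),.046,150)]
    print("dark"); [print(*x) for x in rects(c,(r<60)&(b<70),.0125,200)]
E
```

```text
top ledge
cream
[411. 235.] [ 487.1 -335.6] [241.2  69.7] 14.6
(197, 217) [134 142 156] [109  36 156]
(258, 219) [132 140 153] [109  35 153]
(330, 216) [129 138 151] [108  37 151]
(225, 138) [132 140 153] [109  35 153]
(124, 201) [45 49 55] [108  46  55]
(110, 195) [ 96 109 116] [101  44 116]
(197, 183) [194 189 194] [150   7 194]
(400, 225) [208 202 188] [ 21  25 208]
(230, 100) [121 118 122] [143   8 122]
steel
[206. 279.] [350.7 106.4] [44.5 46. ] 4.7
[258. 222.] [483.7   2.8] [51.4 70.7] 1.5
[329. 217.] [ 508.2 -156. ] [74.5 38.8] 80.5
[198. 219.] [480.5 141.8] [68.6 67.2] 2.0
[385. 237.] [ 478.7 -277.8] [174.1  23.4] 13.3
[124. 202.] [503.4 309.1] [104.5 105.4] 74.0
[227. 139.] [674.1  92. ] [65.5 37.8] 78.2
[349. 138.] [ 697.9 -195.6] [57.8 56.7] 2.2
[480.  99.] [ 819.5 -528.2] [190.5 153.1] 61.4
[363.  70.] [ 877.5 -223.3] [124.9  64.9] 89.9
[224.  67.] [858.6 116.4] [ 97.9 255.8] 3.4
dark
[124. 202.] [508.  320.8] [59.3 59.4] 74.0
[  4. 213.] [456.8 602.3] [143.3  30.7] 1.2
[195. 125.] [714.9 177.9] [60.2 42.3] 4.8
[224.  89.] [816.1 115.5] [ 12.  252.6] 3.4
[488. 106.] [ 827
[... 473 characters left out ...]
.9 114.6] [66.  38.5] 78.0
[307. 228.] [483.8 152.3] [59.3 59.2] 1.4
[339. 194.] [359.6 120. ] [43.6 46.3] 58.2
[ 88. 195.] [ 898.8 -215.9] [ 26.6 128.2] 0.0
[272. 186.] [490.1   8.9] [38.8 69.3] 1.0
[103. 187.] [ 857.8 -215.9] [128.3  28.3] 89.7
[161. 172.] [ 711.9 -177.3] [59. 56.] 22.0
[234. 146.] [ 508.9 -151.8] [71.  40.7] 81.7
[217. 116.] [ 502.1 -269.5] [179.9  41.6] 8.2
dark
[340. 297.] [507.  325.5] [60.6 61.2] 74.0
[233. 290.] [711.8 181. ] [52.2 47.4] 2.9
[ 98. 196.] [ 879.6 -223.5] [100.8 185.5] 0.0
[75. 91.] [ 794.7 -604. ] [287.3 108.1] 61.3
[461.  68.] [-309.3  -87.1] [717.9 347.1] 31.8
[422.  12.] [-332.  -318.7] [191.5 263.4] 70.9
[65. 44.] [ 737.8 -703. ] [579.5 657.6] 58.9
```

```bash
python3 - <<'E'
from h import *
for n in("top","scene"):
    c=read_camera(n); f=c["frame"].astype(int); r,g,b=f[...,0],f[...,1],f[...,2]
    print(n,"ledge"); [print(*x) for x in rects(c,(r>165)&(r-g>=3)&(abs(r-b)<=6),.0325,300)]
    s=(b-r>12)&(b>100)&(b<190)
    print("steel12"); [print(*x) for x in rects(c,s,.012,150) if 580<x[1][0]<720 and 0<x[1][1]<200]
    print("nest15"); [print(*x) for x in rects(c,s|((r<60)&(b<70)),.015,150) if x[1][1]>250 and x[1][0]<600]
    # cream quad corners
    m=((r>150)&(r-b>15)&(g-b>8)).astype(np.uint8); m=cv2.morphologyEx(m,cv2.MORPH_OPEN,np.ones((3,3)))
    for k in cv2.findContours(m,0,1)[0]:
        if cv2.contourArea(k)>1000: q=cv2.approxPolyDP(cv2.convexHull(k),8,True)[:,0]; print("cream",q.tolist())
E
```

```text
top ledge
[259. 191.] [556.9   5.9] [77.5 73.5] 2.0
[334. 190.] [ 573.5 -167.4] [73.  77.4] 81.8
[198. 185.] [561. 149.] [77.8 74. ] 1.4
steel12
[227. 139.] [685.4  95.4] [68.8 39.3] 78.0
nest15
[  4. 213.] [456.5 600.4] [142.8  30.1] 1.2
[124. 202.] [507.8 320.4] [108.6 109.2] 74.0
cream [[384, 181], [410, 181], [438, 284], [407, 286]]
scene ledge
[498. 300.] [219.8 506.1] [207.   97.2] 41.5
[281. 245.] [561.2 155. ] [79.4 73.7] 1.8
[251. 200.] [557.8  12. ] [79.  73.8] 2.5
[212. 156.] [ 574.1 -159.5] [70.1 77.9] 80.9
steel12
[225. 258.] [687.  102.6] [68.4 39.4] 77.3
nest15
[492. 375.] [339.1 621.4] [50.1 97.6] 57.8
[339. 297.] [508.9 325.2] [108.9 111.8] 74.1
cream [[222, 75], [224, 91], [179, 131], [168, 118]]
```

>>> arm_command(deltas=[[[0.14,0.318,0],[0,0,-0.086],0],[[0.14,0.318,0],[0,0,-0.086],0],[[0.14,0.318,0],[0,0,-0.086],0],[[0.14,0.318,0],[0,0,-0.086],0],[[0.14,0.318,0],[0,0,-0.086],0],[[0.14,0.318,0],[0,0,-0.086],0],[[0.14,0.318,0],[0,0,-0.086],0],[[0.14,0.318,0],[0,0,-0.086],0]])

```text
time_s: 0.97
tool_pos: [0.3628, -0.3828, 0.2059]
tool_rot: [-0.0, 0.998, 0.062, 0.0]
force: [1.2, -0.9, -0.1]
grip_width: 0.508
```

>>> arm_command(deltas=[[[0.139,0.318,0],[0,0,-0.086],0],[[0.139,0.318,0],[0,0,-0.086],0],[[0.139,0.318,0],[0,0,-0.086],0],[[0.139,0.318,0],[0,0,-0.086],0],[[0.139,0.318,0],[0,0,-0.086],0],[[0.139,0.318,0],[0,0,-0.086],0],[[0.139,0.318,0],[0,0,-0.086],0],[[0.139,0.318,0],[0,0,-0.086],0]])

```text
time_s: 1.63
tool_pos: [0.4671, -0.1435, 0.2057]
tool_rot: [-0.001, 0.997, -0.073, 0.0]
force: [-0.0, -0.4, 0.0]
grip_width: 0.499
```

```bash
python3 - <<'E'
from h import *
s=st(); c=read_camera("wrist"); save(c,"w1")
print(c["fx"],c["cx"],c["cy"],c["xyz"],rot(c["rotation"]).as_matrix().round(3).tolist())
f=c["frame"].astype(int); r,g,b=f[...,0],f[...,1],f[...,2]
print("ledge"); [print(*x) for x in rects(c,(r>165)&(r-g>=3)&(abs(r-b)<=6),.0325,300)]
print("steel46"); [print(*x) for x in rects(c,(b-r>12)&(b>100)&(b<190),.046,300)]
E
```

```text
t 1.63 p [ 0.4671 -0.1435  0.2057] R [[0.989, -0.146, 0.001], [-0.146, -0.989, -0.001]] F [-0.  -0.4  0. ] g 0.499
298.0028946671211 251.13971066824763 190.1963020230979 [ 0.54326749 -0.15362199  0.38545932] [[-0.145, -0.954, -0.261], [-0.989, 0.139, 0.039], [-0.001, 0.264, -0.964]]
ledge
[ 10. 132.] [556.8 121.9] [36.2 87.7] 69.1
[109. 115.] [557.9   9.5] [80.3 75.3] 2.4
[257.  76.] [ 574.6 -164.7] [76.7 79.5] 81.7
steel46
[ 72. 278.] [369.9 105.7] [18.5 43.2] 33.7
[ 16. 199.] [482.8 144.1] [59.1 51.9] 1.5
[124. 172.] [492.3   5.4] [43.5 69.7] 1.3
[258. 138.] [ 510.2 -156.5] [69.7 42.4] 81.7
[362. 121.] [ 507.1 -273.5] [201.   23.1] 11.7
[20. 15.] [668.4  67. ] [43.3 28.8] 79.0
```

Wrist view measurements agree with top/scene (ledge 76.7×79.5, plate 70×42 at (510,-156) mm). I descend behind the plate and push it.

>>> arm_command(deltas=[[[0,0,-0.05],[0,0,0],0],[[0,0,-0.1],[0,0,0],0],[[0,0,-0.15],[0,0,0],0],[[0,0,-0.19],[0,0,0],0],[[0,0,-0.224],[0,0,0],0],[[0,0,-0.224],[0,0,0],0],[[0,0,-0.224],[0,0,0],0],[[0,0,-0.224],[0,0,0],0]])

```text
time_s: 2.35
tool_pos: [0.4657, -0.1486, 0.0387]
tool_rot: [0.0, 0.997, -0.076, 0.001]
force: [-0.2, -1.1, -0.6]
grip_width: 0.499
```

```bash
python3 - <<'E'
from h import *
st(); c=read_camera("wrist"); save(c,"w2")
E
```

```text
t 2.35 p [ 0.4657 -0.1486  0.0387] R [[0.988, -0.152, 0.001], [-0.152, -0.988, 0.0]] F [-0.2 -1.1 -0.6] g 0.499
```

View pics/w2.png

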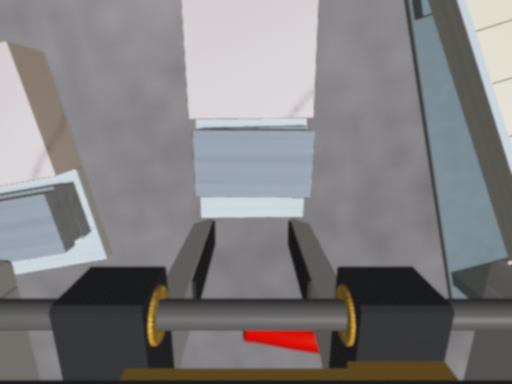

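w2: fingertips at (207,225) and (297,225), plate from column 193 to 313, row 130–197; well centred. Pushing now.

>>> arm_command(deltas=[[[0.0066,-0.001,0],[0,0,0],0],[[0.0132,-0.0019,0],[0,0,0],0],[[0.0198,-0.0029,0],[0,0,0],0],[[0.0264,-0.0039,0],[0,0,0],0],[[0.033,-0.0048,0],[0,0,0],0],[[0.0396,-0.0058,0],[0,0,0],0],[[0.0462,-0.0067,0],[0,0,0],0],[[0.0528,-0.0077,0],[0,0,0],0]])

```text
time_s: 3.07
tool_pos: [0.505, -0.1534, 0.0374]
tool_rot: [-0.0, 0.997, -0.076, -0.0]
force: [-1.4, 0.7, 0.9]
grip_width: 0.501
```

>>> arm_command(deltas=[[[0.0066,-0.001,0],[0,0,0],0],[[0.0132,-0.0019,0],[0,0,0],0],[[0.0198,-0.0029,0],[0,0,0],0],[[0.0264,-0.0039,0],[0,0,0],0],[[0.033,-0.0048,0],[0,0,0],0],[[0.0396,-0.0058,0],[0,0,0],0],[[0.0462,-0.0067,0],[0,0,0],0],[[0.0528,-0.0077,0],[0,0,0],0]])

```text
time_s: 3.73
tool_pos: [0.5448, -0.1592, 0.0375]
tool_rot: [-0.0, 0.997, -0.076, 0.0]
force: [-0.4, -0.2, -0.6]
grip_width: 0.498
```

```bash
python3 - <<'E'
from h import *
st(); c=read_camera("wrist"); save(c,"w3")
f=c["frame"].astype(int); r,g,b=f[...,0],f[...,1],f[...,2]
print("steel"); [print(*x) for x in rects(c,(b-r>12)&(b>100)&(b<190),.0445,300)]
E
```

```text
t 3.73 p [ 0.5448 -0.1592  0.0375] R [[0.989, -0.151, 0.0], [-0.151, -0.989, -0.0]] F [-0.4 -0.2 -0.6] g 0.498
steel
[460. 342.] [ 443.2 -291. ] [16.7 18.6] 81.3
[ 44. 347.] [482.3  -2. ] [16.9 28.1] 81.4
[253. 277.] [ 516.4 -155.9] [63.8 34.5] 81.4
[255. 190.] [ 572.7 -164.9] [68.9 38.7] 81.4
[431. 156.] [ 556.2 -269.9] [ 61.9 147.4] 81.2
```

View pics/w3.png

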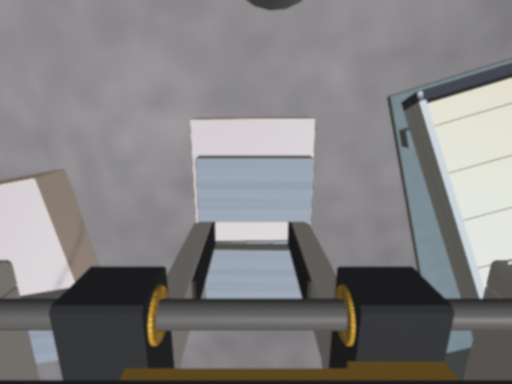

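w3: plate lies on the ledge at rows 157–221, columns 196–313, wholly inside it; lower two (row 245+) in place. On to the middle pile.

>>> arm_command(deltas=[[[-0.008,0.001,0],[0,0,0],0],[[-0.008,0.001,0.02],[0,0,0],0],[[-0.008,0.001,0.06],[0,0,0],0],[[-0.008,0.001,0.1],[0,0,0],0],[[-0.04,0.04,0.1],[0,0,0.03],0],[[-0.07,0.09,0.1],[0,0,0.06],0],[[-0.1,0.14,0.1],[0,0,0.0606],0],[[-0.131,0.18,0.1],[0,0,0.0606],0]])

```text
time_s: 4.45
tool_pos: [0.4451, -0.0232, 0.1127]
tool_rot: [0.0, 1.0, 0.02, 0.001]
force: [0.7, 1.6, -0.4]
grip_width: 0.502
```

>>> arm_command(deltas=[[[0,0.037,0],[0,0,0],0],[[0,0.037,0],[0,0,0],0],[[0,0.037,0],[0,0,0],0],[[0,0.037,0],[0,0,0],0],[[0,0.037,0],[0,0,0],0],[[0,0.037,0],[0,0,0],0],[[0,0.037,0],[0,0,0],0],[[0,0.037,0],[0,0,0],0]])

```text
time_s: 5.12
tool_pos: [0.4463, 0.0027, 0.1124]
tool_rot: [-0.0, 1.0, 0.019, -0.0]
force: [-0.3, 1.5, 0.2]
grip_width: 0.503
```

```bash
python3 - <<'E'
from h import *
st(); c=read_camera("wrist")
f=c["frame"].astype(int); r,g,b=f[...,0],f[...,1],f[...,2]
print("ledge"); [print(*x) for x in rects(c,(r>165)&(r-g>=3)&(abs(r-b)<=6),.0325,300)]
print("steel"); [print(*x) for x in rects(c,(b-r>12)&(b>100)&(b<190),.046,300)]
E
```

```text
t 5.12 p [0.4463 0.0027 0.1124] R [[0.999, 0.038, -0.0], [0.038, -0.999, -0.0]] F [-0.3  1.5  0.2] g 0.503
ledge
[250.  60.] [558.4   8.6] [79.4 77.1] 2.2
[457.  49.] [ 575.1 -165.3] [75.1 78.1] 82.6
[71. 50.] [560.4 152.6] [75.1 75.2] 2.2
steel
[250. 146.] [492.3   5.4] [42.4 69.3] 1.2
[ 78. 150.] [483.4 148.6] [59.1 59.4] 1.6
[441. 132.] [ 510.  -148.9] [66.  38.1] 80.8
[474.  49.] [ 573.9 -164.2] [67.8 38.6] 81.4
```

>>> arm_command(deltas=[[[0,0,-0.05],[0,0,0],0],[[0,0,-0.1],[0,0,0],0],[[0,0,-0.1],[0,0,0],0],[[0,0,-0.1],[0,0,0],0],[[0.007,0.0003,-0.1],[0,0,0],0],[[0.014,0.0006,-0.1],[0,0,0],0],[[0.021,0.0009,-0.1],[0,0,0],0],[[0.028,0.0012,-0.1],[0,0,0],0]])

```text
time_s: 5.83
tool_pos: [0.4687, 0.0042, 0.0388]
tool_rot: [0.0, 1.0, 0.019, 0.001]
force: [-2.2, -0.6, 1.9]
grip_width: 0.502
```

>>> arm_command(deltas=[[[0.007,0.0003,0],[0,0,0],0],[[0.014,0.0006,0],[0,0,0],0],[[0.021,0.0009,0],[0,0,0],0],[[0.028,0.0012,0],[0,0,0],0],[[0.035,0.0015,0],[0,0,0],0],[[0.042,0.0017,0],[0,0,0],0],[[0.049,0.002,0],[0,0,0],0],[[0.056,0.0022,0],[0,0,0],0]])

```text
time_s: 6.5
tool_pos: [0.5098, 0.0059, 0.0374]
tool_rot: [-0.0, 1.0, 0.019, -0.0]
force: [-0.4, -0.3, -0.8]
grip_width: 0.502
```

>>> arm_command(deltas=[[[0.006,0.0002,0],[0,0,0],0],[[0.012,0.0004,0],[0,0,0],0],[[0.018,0.0006,0],[0,0,0],0],[[0.024,0.0009,0],[0,0,0],0],[[0.024,0.0009,0],[0,0,0],0],[[0.024,0.0009,0],[0,0,0],0],[[0.024,0.0009,0],[0,0,0],0],[[0.024,0.0009,0],[0,0,0],0]])

```text
time_s: 7.17
tool_pos: [0.5271, 0.0065, 0.0375]
tool_rot: [-0.0, 1.0, 0.019, 0.0]
force: [0.0, -0.5, -0.6]
grip_width: 0.502
```

```bash
python3 - <<'E'
from h import *
st(); c=read_camera("wrist")
f=c["frame"].astype(int); r,g,b=f[...,0],f[...,1],f[...,2]
print("ledge"); [print(*x) for x in rects(c,(r>165)&(r-g>=3)&(abs(r-b)<=6),.0325,300)]
print("steel"); [print(*x) for x in rects(c,(b-r>12)&(b>100)&(b<190),.0445,300)]
E
```

```text
t 7.17 p [0.5271 0.0065 0.0375] R [[0.999, 0.039, 0.0], [0.039, -0.999, -0.0]] F [ 0.  -0.5 -0.6] g 0.502
ledge
[252. 230.] [525.6   6.9] [13.7 48.1] 2.3
[251. 137.] [586.6   9.6] [21.2 75.1] 1.8
[ 41. 168.] [561.9 145.4] [78.7 60.6] 2.0
[485. 167.] [ 576.9 -149.4] [42.7 79.6] 82.3
steel
[251. 277.] [499.4   7. ] [35.9 64.6] 2.3
[ 38. 270.] [494.  143.9] [35.9 47.5] 2.3
[473. 258.] [ 516.2 -137. ] [45.2 36.8] 80.6
[251. 188.] [557.4   8.6] [38.  68.8] 2.3
[501. 168.] [ 575.8 -134.5] [42.8 18.2] 15.3
```

Middle plate centred at (557,9) on its ledge (ledge centre (558,9)). Now the square pile.

>>> arm_command(deltas=[[[-0.008,0,0],[0,0,0],0],[[-0.008,0,0.02],[0,0,0],0],[[-0.008,0,0.06],[0,0,0],0],[[-0.008,0,0.1],[0,0,0],0],[[-0.04,0.05,0.1],[0,0,0],0],[[-0.08,0.09,0.1],[0,0,0],0],[[-0.12,0.14,0.1],[0,0,0],0],[[-0.12,0.188,0.1],[0,0,0],0]])

```text
time_s: 7.88
tool_pos: [0.4336, 0.144, 0.1124]
tool_rot: [0.001, 1.0, 0.019, -0.0]
force: [2.7, 0.2, 0.8]
grip_width: 0.501
```

>>> arm_command(deltas=[[[0,0,0],[0,0,0],0],[[0,0,0],[0,0,0],0],[[0,0,0],[0,0,0],0],[[0,0,-0.03],[0,0,0],0],[[0,0,-0.06],[0,0,0],0],[[0,0,-0.06],[0,0,0],0],[[0,0,-0.06],[0,0,0],0],[[0,0,-0.06],[0,0,0],0]])

```text
time_s: 8.55
tool_pos: [0.438, 0.1445, 0.0682]
tool_rot: [0.0, 1.0, 0.019, 0.0]
force: [-0.1, -0.5, 0.9]
grip_width: 0.496
```

```bash
python3 - <<'E'
from h import *
st(); c=read_camera("wrist")
f=c["frame"].astype(int); r,g,b=f[...,0],f[...,1],f[...,2]
print("ledge"); [print(*x) for x in rects(c,(r>165)&(r-g>=3)&(abs(r-b)<=6),.0325,300)]
print("steel"); [print(*x) for x in rects(c,(b-r>12)&(b>100)&(b<190),.046,300)]
E
```

```text
t 8.55 p [0.438  0.1445 0.0682] R [[0.999, 0.038, 0.0], [0.038, -0.999, 0.0]] F [-0.1 -0.5  0.9] g 0.496
ledge
[449.  54.] [553.3   8.1] [67.8 75. ] 2.2
[249.  46.] [552.4 151.4] [58.4 76.1] 2.2
steel
[285. 294.] [378.8 118. ] [12.4 28.9] 2.2
[448. 147.] [494.4  14.6] [37.8 65.4] 1.2
[249. 153.] [484.  148.7] [59.5 59.7] 1.5
[ 51. 110.] [505.1 284.9] [64.7 95.9] 74.3
[467.  47.] [557.1  14. ] [38.6 59.3] 2.2
```

>>> arm_command(deltas=[[[0,0.004,-0.02],[0,0,0],0],[[0,0.004,-0.041],[0,0,0],0],[[0,0.004,-0.041],[0,0,0],0],[[0,0.004,-0.041],[0,0,0],0],[[0.007,0.0043,-0.041],[0,0,0],0],[[0.014,0.0046,-0.041],[0,0,0],0],[[0.021,0.0049,-0.041],[0,0,0],0],[[0.028,0.0052,-0.041],[0,0,0],0]])

```text
time_s: 9.27
tool_pos: [0.4595, 0.149, 0.0373]
tool_rot: [-0.0, 1.0, 0.019, 0.0]
force: [-3.8, -0.1, 1.0]
grip_width: 0.501
```

>>> arm_command(deltas=[[[0.007,0.0003,0],[0,0,0],0],[[0.014,0.0006,0],[0,0,0],0],[[0.021,0.0009,0],[0,0,0],0],[[0.028,0.0012,0],[0,0,0],0],[[0.035,0.0015,0],[0,0,0],0],[[0.042,0.0017,0],[0,0,0],0],[[0.049,0.002,0],[0,0,0],0],[[0.056,0.0022,0],[0,0,0],0]])

```text
time_s: 9.93
tool_pos: [0.5012, 0.1507, 0.0366]
tool_rot: [-0.0, 1.0, 0.019, 0.0]
force: [-1.0, -0.4, 0.1]
grip_width: 0.496
```

>>> arm_command(deltas=[[[0.007,0.0002,0],[0,0,0],0],[[0.013,0.0004,0],[0,0,0],0],[[0.019,0.0006,0],[0,0,0],0],[[0.0253,0.0009,0],[0,0,0],0],[[0.0253,0.0009,0],[0,0,0],0],[[0.0253,0.0009,0],[0,0,0],0],[[0.0253,0.0009,0],[0,0,0],0],[[0.0253,0.0009,0],[0,0,0],0]])

```text
time_s: 10.6
tool_pos: [0.5196, 0.1513, 0.0368]
tool_rot: [-0.0, 1.0, 0.019, 0.0]
force: [0.3, -0.0, 0.4]
grip_width: 0.503
```

>>> arm_command(deltas=[[[-0.008,0,0],[0,0,0],0],[[-0.008,0,0],[0,0,0],0],[[-0.008,0,0.04],[0,0,0],0],[[-0.008,0,0.08],[0,0,0],0],[[-0.008,0,0.12],[0,0,0],0],[[-0.008,0,0.16],[0,0,0],0],[[-0.008,0,0.16],[0,0,0],0],[[-0.008,0,0.16],[0,0,0],0]])

```text
time_s: 11.27
tool_pos: [0.5143, 0.1515, 0.1583]
tool_rot: [-0.0, 1.0, 0.019, 0.002]
force: [0.7, 0.5, -0.0]
grip_width: 0.5
```

```bash
python3 - <<'E'
from h import *
st(); c=read_camera("wrist"); save(c,"w4")
f=c["frame"].astype(int); r,g,b=f[...,0],f[...,1],f[...,2]
print("ledge"); [print(*x) for x in rects(c,(r>165)&(r-g>=3)&(abs(r-b)<=6),.0325,300)]
print("steel445"); [print(*x) for x in rects(c,(b-r>12)&(b>100)&(b<190),.0445,300)]
print("steel12"); [print(*x) for x in rects(c,(b-r>12)&(b>100)&(b<190),.012,300)]
print("steel34"); [print(*x) for x in rects(c,(b-r>12)&(b>100)&(b<190),.034,300)]
E
```

```text
t 11.27 p [0.5143 0.1515 0.1583] R [[0.999, 0.039, 0.003], [0.039, -0.999, -0.001]] F [ 0.7  0.5 -0. ] g 0.5
ledge
[389. 147.] [558.3   7.5] [79.7 75.3] 1.9
[255. 137.] [562.6 151.4] [79.4 76.8] 1.4
steel445
[386. 209.] [496.1  11.4] [37.5 67.4] 0.2
[254. 211.] [488.2 149.2] [57.2 58.1] 2.3
[400. 150.] [557.2   8. ] [38.5 69.6] 2.3
[ 98. 177.] [515.8 307.2] [100.8 100.8] 74.1
[254. 141.] [559.4 151.5] [58.3 58.4] 2.3
[315.  15.] [676.6 104.4] [62.2 32.3] 78.1
steel12
[386. 209.] [485.6  -4.6] [41.6 74.9] 0.2
[254. 211.] [476.8 148.5] [63.6 64.6] 2.3
[400. 150.] [553.5  -8.4] [42.7 77.3] 2.3
[ 98. 177.] [507.5 324. ] [111.9 112. ] 74.1
[254. 141.] [555.9 151. ] [64.8 64.9] 2.3
[315.  15.] [686.1  98.7] [69.1 35.9] 78.1
steel34
[386. 209.] [492.7   6.2] [38.8 69.9] 0.2
[254. 211.] [484.5 149. ] [59.3 60.2] 2.3
[400. 150.] [556.    2.7] [39.8 72.1] 2.3
[ 98. 177.] [513.1 312.6] [104.4 104.5] 74.1
[254. 141.] [558.2 151.3] [60.4 60.5] 2.3
[315.  15.] [679.6 102.5] [64.5 33.4] 78.1
```

View pics/w4.png

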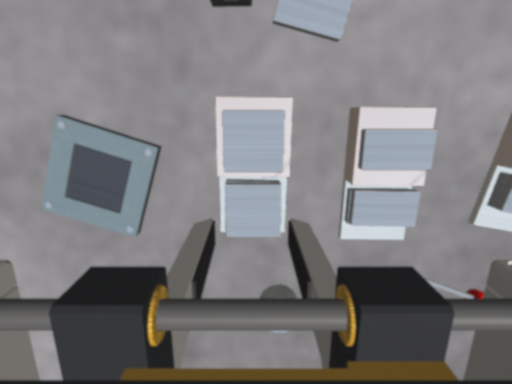

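w4: square on its ledge at (254,141) inside the ledge outline, lower ones at (254,211); middle stand the same at (400,150)/(386,209); nest at (98,177). All three slides are done; now grip the square.

>>> arm_command(deltas=[[[0.03,0,-0.03],[0,0,0],-1],[[0.06,0,-0.06],[0,0,0],-1],[[0.06,0,-0.09],[0,0,0],-1],[[0.06,0,-0.12],[0,0,0],-1],[[0.06,0,-0.14],[0,0,0],-1],[[0.06,0,-0.161],[0,0,0],-1],[[0.06,0,-0.161],[0,0,0],-1],[[0.06,0,-0.161],[0,0,0],-1]])

```text
time_s: 11.98
tool_pos: [0.5573, 0.1511, 0.0345]
tool_rot: [0.0, 1.0, 0.02, -0.002]
force: [-0.1, 0.9, -0.1]
grip_width: 0.996
```

>>> arm_command(deltas=[[[0,0,0],[0,0,0],1],[[0,0,0],[0,0,0],1],[[0,0,0],[0,0,0],1],[[0,0,0],[0,0,0],1],[[0,0,0],[0,0,0],1],[[0,0,0],[0,0,0],1],[[0,0,0],[0,0,0],1],[[0,0,0],[0,0,0],1]])

```text
time_s: 12.65
tool_pos: [0.5588, 0.1514, 0.0364]
tool_rot: [-0.0, 1.0, 0.019, 0.0]
force: [-0.2, -0.8, 6.4]
grip_width: 0.633
```

```bash
python3 - <<'E'
from h import *
st(); c=read_camera("wrist")
f=c["frame"].astype(int); r,g,b=f[...,0],f[...,1],f[...,2]
print("steel445"); [print(*x) for x in rects(c,(b-r>12)&(b>100)&(b<190),.0445,300)]
for n in ("scene","top"):
    c=read_camera(n); f=c["frame"].astype(int); r,g,b=f[...,0],f[...,1],f[...,2]
    print(n); [print(*x) for x in rects(c,((r<60)&(b<70)),.0125,400) if 280<x[1][1]<360 and x[1][0]<600]
E
```

```text
t 12.65 p [0.5588 0.1514 0.0364] R [[0.999, 0.039, 0.001], [0.039, -0.999, -0.0]] F [-0.2 -0.8  6.4] g 0.633
steel445
[252. 345.] [476.9 148.8] [23.6 56.2] 2.2
[252. 295.] [517.  150.4] [ 6.1 56.3] 2.3
[468. 245.] [557.3  14.5] [38.6 56.4] 2.3
[ 55. 233.] [552.9 276.6] [66.7 33. ] 74.2
[252. 233.] [559.3 151.7] [59.3 59.6] 2.3
[348.  29.] [679.8 107.8] [58.1 33.2] 78.1
scene
top
```

>>> arm_command(deltas=[[[0,0,0.01],[0,0,0],1],[[0,0,0.02],[0,0,0],1],[[0,0,0.04],[0,0,0],1],[[0,0,0.06],[0,0,0],1],[[-0.015,0.04,0.06],[0,0,-0.03],1],[[-0.03,0.08,0.06],[0,0,-0.06],1],[[-0.045,0.12,0.06],[0,0,-0.09],1],[[-0.055,0.16,0.06],[0,0,-0.101],1]])

```text
time_s: 13.47
tool_pos: [0.5163, 0.2725, 0.0818]
tool_rot: [-0.0, 0.99, -0.142, 0.0]
force: [1.2, 1.1, -2.1]
grip_width: 0.634
```

>>> arm_command(deltas=[[[-0.012,0.04,0],[0,0,0],1],[[-0.012,0.067,0],[0,0,0],1],[[-0.012,0.067,0],[0,0,0],1],[[-0.012,0.067,0],[0,0,0],1],[[-0.012,0.067,0],[0,0,0],1],[[-0.012,0.067,0],[0,0,0],1],[[-0.012,0.067,0],[0,0,0],1],[[-0.012,0.067,0],[0,0,0],1]])

```text
time_s: 14.13
tool_pos: [0.5087, 0.3207, 0.0811]
tool_rot: [0.0, 0.99, -0.139, 0.0]
force: [0.7, -0.2, -2.3]
grip_width: 0.637
```

```bash
python3 - <<'E'
from h import *
s=st(); c=read_camera("wrist"); save(c,"w5"); c2=read_camera("top"); 
f=c["frame"].astype(int); r,g,b=f[...,0],f[...,1],f[...,2]
tz=s["tool_pos"][2]-.0039+.012; print("plate top z",tz)
print("steel"); [print(*x) for x in rects(c,(b-r>12)&(b>100)&(b<190),tz,300)]
print("at15"); [print(*x) for x in rects(c,((b-r>12)&(b>60)&(b<190))|((r<60)&(b<70)),.015,300)]
save(c2,"t5",(60,150,230,270),3)
E
```

```text
t 14.13 p [0.5087 0.3207 0.0811] R [[0.961, -0.276, 0.0], [-0.276, -0.961, 0.0]] F [ 0.7 -0.2 -2.3] g 0.637
plate top z 0.08920855457767593
steel
[250. 203.] [524.7 318. ] [77.2 89.8] 74.0
[473. 177.] [508.1 185.7] [44.8 44.8] 2.5
at15
[417. 319.] [343. 188.] [148.2 113.3] 74.0
[216. 360.] [380.4 353.4] [531.5 132.6] 74.0
[251. 238.] [485.5 326.9] [218.6 156.7] 74.0
[473. 177.] [475.8 136. ] [64.2 64.1] 2.5
```

View pics/w5.png

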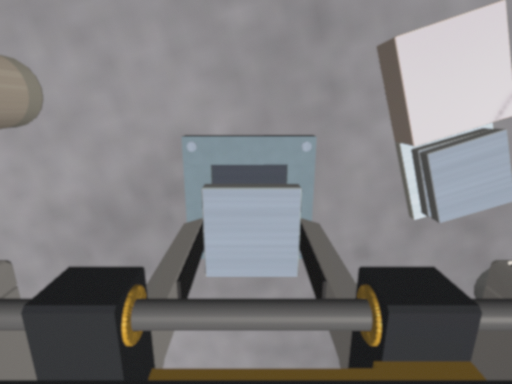

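w5: plate held square (203–301, rows 185–277) over the nest; nest's far edge at row 135 (183–316), cavity's far edge at row 165 (211–287).

```bash
python3 - <<'E'
from h import *
s=sense(); c=read_camera("wrist"); f=c["frame"].astype(int); r,g,b=f[...,0],f[...,1],f[...,2]
Rm=rot(s["tool_rot"]).as_matrix()[:,:2]; T=s["tool_pos"]
loc=lambda P:np.round((P-T)[:,:2]@Rm[:2]*1000,1)
dark=(r<60)&(b<75)
for row in (170,175,180):
    k=np.where(dark[row,190:310])[0]+190; print("cav",row,k.min(),k.max()+1, loc(plane(c,[[k.min(),row+.5],[k.max()+1,row+.5]],.015)).tolist())
k=np.where(dark[140:190,250])[0]+140; print("cav top row",k.min(),loc(plane(c,[[250,k.min()]],.015)))
print([tuple(f[y,250]) for y in range(130,138)])
for row in (145,155):
    d=(b-r>8); k=np.where(d[row,150:350])[0]+150; print("outer",row,loc(plane(c,[[k.min(),row+.5],[k.max()+1,row+.5]],.015)).tolist())
k=np.where((b-r>8)[100:180,250])[0]+100; print("outer far",k.min(),loc(plane(c,[[250,k.min()]],.015)))
tz=T[2]-.0039+.012
br=(b>140)&(b-r>8)
for row in (200,230,260):
    k=np.where(br[row,190:320])[0]+190; print("plate",row,k.min(),k.max()+1,loc(plane(c,[[k.min(),row+.5],[k.max()+1,row+.5]],tz)).tolist())
k=np.where(br[150:300,250])[0]+150; print("plate rows",k.min(),k.max()+1,loc(plane(c,[[250,k.min()],[250,k.max()+1]],tz)).tolist())
E
```

```text
Traceback (most recent call last):
ValueError: zero-size array to reduction operation minimum which has no identity
```

```bash
python3 - <<'E'
from h import *
s=sense(); c=read_camera("wrist"); f=c["frame"].astype(int); r,g,b=f[...,0],f[...,1],f[...,2]
Rm=rot(s["tool_rot"]).as_matrix()[:,:2]; T=s["tool_pos"]
loc=lambda P:np.round((P-T)[:,:2]@Rm[:2]*1000,1).tolist()
print(f[128:192:4,250].tolist()); print(f[175,176:216:4].tolist())
dark=(b<95)
for row in (172,177):
    k=np.where(dark[row,195:305])[0]+195
    if len(k): print("cav",row,k.min(),k.max()+1, loc(plane(c,[[k.min(),row+.5],[k.max()+1,row+.5]],.015)))
k=np.where(dark[140:184,250])[0]+140
if len(k): print("cav top",k.min(),loc(plane(c,[[250,k.min()]],.015)))
d=(b-r>10)
for row in (145,155):
    k=np.where(d[row,150:350])[0]+150; print("outer",row,k.min(),k.max()+1,loc(plane(c,[[k.min(),row+.5],[k.max()+1,row+.5]],.015)))
k=np.where(d[100:180,250])[0]+100; print("outer far",k.min(),loc(plane(c,[[250,k.min()]],.015)))
tz=T[2]-.0039+.012; br=(b>140)&(b-r>8)
for row in (200,215):
    k=np.where(br[row,190:320])[0]+190; print("plate",row,k.min(),k.max()+1,loc(plane(c,[[k.min(),row+.5],[k.max()+1,row+.5]],tz)))
k=np.where(br[150:300,250])[0]+150; print("plate rows",k.min(),k.max()+1,loc(plane(c,[[250,k.min()],[250,k.max()+1]],tz)))
E
```

```text
[[141, 139, 142], [139, 137, 140], [106, 118, 124], [125, 142, 151], [128, 145, 154], [126, 144, 152], [125, 143, 151], [127, 144, 153], [128, 146, 154], [98, 109, 117], [74, 79, 87], [75, 79, 89], [74, 78, 87], [74, 78, 87], [79, 81, 81], [142, 149, 153]]
[[141, 139, 141], [141, 139, 143], [133, 141, 147], [129, 146, 154], [128, 145, 154], [126, 143, 152], [127, 144, 152], [126, 142, 151], [126, 142, 151], [91, 100, 104]]
cav 172 213 287 [[24.7, -33.1], [24.7, 29.1]]
cav 177 213 287 [[20.4, -33.3], [20.4, 29.3]]
cav top 166 [[30.3, -2.0]]
outer 145 182 317 [[47.3, -57.9], [47.4, 53.0]]
outer 155 183 317 [[39.0, -57.5], [39.2, 53.5]]
outer far 136 [[55.1, -2.0]]
plate 200 190 314 [[23.1, -38.0], [23.2, 36.8]]
plate 215 190 313 [[13.5, -38.5], [13.6, 36.8]]
plate rows 150 277 [[53.6, -1.8], [-28.8, -1.8]]
```

>>> arm_command(deltas=[[[-0.0012,0.0023,-0.015],[0,0,0],1],[[-0.0012,0.0023,-0.03],[0,0,0],1],[[-0.0012,0.0023,-0.045],[0,0,0],1],[[-0.0012,0.0023,-0.06],[0,0,0],1],[[-0.0012,0.0023,-0.075],[0,0,0],1],[[-0.0012,0.0023,-0.075],[0,0,0],1],[[-0.0012,0.0023,-0.075],[0,0,0],1],[[-0.0012,0.0023,-0.075],[0,0,0],1]])

```text
time_s: 15.0
tool_pos: [0.5075, 0.3235, 0.0248]
tool_rot: [-0.0, 0.99, -0.139, 0.0]
force: [0.2, -0.1, -2.8]
grip_width: 0.633
```

```bash
python3 - <<'E'
from h import *
s=st(); c=read_camera("wrist"); save(c,"w6",(150,130,360,330),3.5); f=c["frame"].astype(int); r,g,b=f[...,0],f[...,1],f[...,2]
Rm=rot(s["tool_rot"]).as_matrix()[:,:2]; T=s["tool_pos"]; tz=T[2]-.0039+.012; print(tz)
print(f[150:230:2,252].sum(1).tolist()); print(f[195,170:345:2].sum(1).tolist()); print(f[225,190:325:2].sum(1).tolist())
E
```

```text
t 15.0 p [0.5075 0.3235 0.0248] R [[0.962, -0.275, 0.0], [-0.275, -0.962, -0.0]] F [ 0.2 -0.1 -2.8] g 0.633
0.03289448639277547
[421, 421, 423, 424, 424, 421, 418, 420, 423, 425, 428, 424, 425, 396, 274, 235, 238, 242, 280, 443, 502, 501, 501, 506, 513, 512, 512, 517, 516, 507, 501, 499, 497, 502, 510, 507, 505, 505, 507, 504]
[421, 426, 427, 426, 426, 421, 420, 417, 419, 420, 419, 419, 417, 421, 416, 413, 440, 495, 501, 501, 501, 500, 504, 499, 502, 502, 499, 498, 502, 499, 501, 501, 500, 500, 500, 501, 500, 502, 502, 502, 501, 501, 501, 502, 497, 500, 498, 502, 499, 498, 501, 499, 499, 501, 500, 502, 501, 501, 499, 500, 501, 499, 499, 501, 499, 484, 440, 424, 426, 426, 426, 420, 420, 420, 420, 420, 421, 419, 417, 415, 414, 416, 415, 414, 412, 414, 413, 416]
[284, 284, 286, 286, 288, 251, 214, 441, 504, 507, 501, 508, 505, 507, 505, 506, 506, 507, 506, 507, 505, 508, 504, 505, 507, 507, 508, 508, 508, 507, 505, 506, 505, 508, 507, 507, 505, 507, 508, 507, 507, 508, 508, 508, 507, 510, 507, 507, 507, 510, 511, 508, 510, 513, 484, 278, 195, 270, 285, 287, 284, 287, 286, 286, 293, 351, 417, 420]
```

View pics/w6.png

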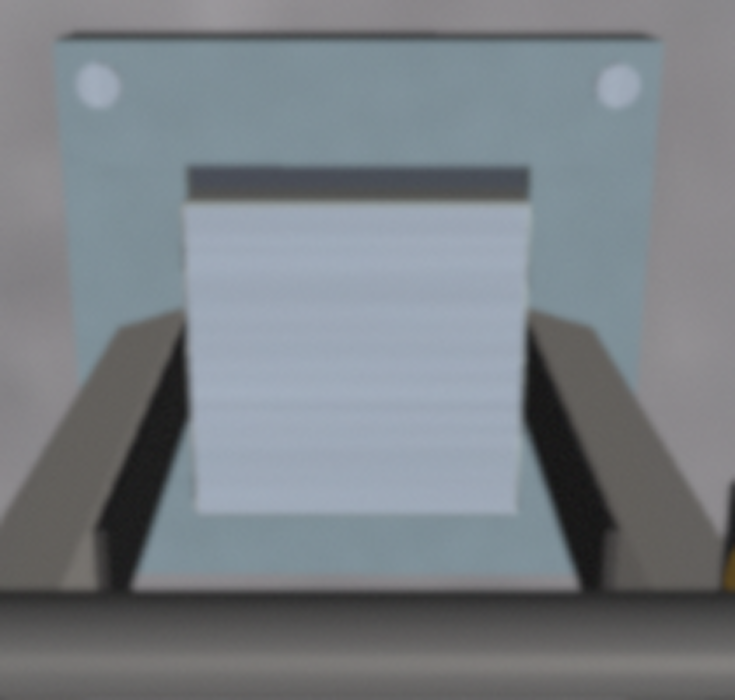

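```bash
python3 - <<'E'
from h import *
s=sense(); c=read_camera("wrist")
Rm=rot(s["tool_rot"]).as_matrix()[:,:2]; T=s["tool_pos"]; tz=T[2]-.0039+.012
loc=lambda P:np.round((P-T)[:,:2]@Rm[:2]*1000,1).tolist()
q=lambda L:np.array(L)/3.5+[150,130]
print("cav far",loc(plane(c,q([[187,167],[529,167]]),.015)))
print("outer",loc(plane(c,q([[57,40],[661,40],[136,573],[582,573]]),.015)))
print("plate",loc(plane(c,q([[183,202],[530,202],[196,513],[516,513]]),tz)))
E
```

```text
cav far [[33.1, -32.3], [33.1, 31.6]]
outer [[56.6, -54.8], [56.7, 54.3], [-53.8, -46.5], [-53.7, 46.6]]
plate [[31.1, -30.2], [31.2, 28.9], [-28.5, -30.3], [-28.4, 29.0]]
```

Plate centre (1.35, −0.65) and cavity centre (1.3, −0.35) mm agree, so lower and release.

>>> arm_command(deltas=[[[0,0,-0.004],[0,0,0],1],[[0,0,-0.008],[0,0,0],1],[[0,0,-0.011],[0,0,0],1],[[0,0,-0.011],[0,0,0],1],[[0,0,-0.011],[0,0,0],1],[[0,0,-0.011],[0,0,0],1],[[0,0,-0.011],[0,0,0],1],[[0,0,-0.011],[0,0,0],1]])

```text
time_s: 15.77
tool_pos: [0.5075, 0.3233, 0.0166]
tool_rot: [-0.0, 0.99, -0.139, 0.0]
force: [0.7, 0.1, -2.6]
grip_width: 0.633
```

>>> arm_command(deltas=[[[0,0,0],[0,0,0],-0.6],[[0,0,0],[0,0,0],-0.6],[[0,0,0],[0,0,0],-0.6],[[0,0,0],[0,0,0],-0.6],[[0,0,0.02],[0,0,0],-0.6],[[0,0,0.05],[0,0,0],-0.6],[[0,0,0.1],[0,0,0],-0.6],[[0,0,0.15],[0,0,0],-0.6]])

```text
time_s: 16.43
tool_pos: [0.5067, 0.3229, 0.1296]
tool_rot: [0.001, 0.99, -0.139, -0.001]
force: [1.2, -0.1, 0.1]
grip_width: 0.796
```

>>> arm_command(deltas=[[[-0.04,0,0],[0,0,0],0],[[-0.08,0,0],[0,0,0],0],[[-0.08,0,0],[0,0,0],0],[[-0.08,0,0],[0,0,0],0],[[-0.08,0,0],[0,0,0],0],[[-0.08,0,0],[0,0,0],0],[[-0.08,0,0],[0,0,0],0],[[-0.08,0,0],[0,0,0],0]])

```text
time_s: 17.1
tool_pos: [0.4479, 0.3231, 0.1287]
tool_rot: [0.0, 0.99, -0.139, -0.0]
force: [-0.4, 0.1, -0.4]
grip_width: 0.498
```

```bash
python3 - <<'E'
from h import *
s=st(); c=read_camera("wrist"); save(c,"w7",(150,60,360,260),3); f=c["frame"].astype(int); r,g,b=f[...,0],f[...,1],f[...,2]
for z in (.015,.022): [print(z,*x) for x in rects(c,(b>140)&(b-r>8)&(r>135),z,300)]
E
```

```text
t 17.1 p [0.4479 0.3231 0.1287] R [[0.961, -0.276, -0.0], [-0.276, -0.961, 0.0]] F [-0.4  0.1 -0.4] g 0.498
0.015 [484. 224.] [340.9  99.6] [51.2 51.3] 15.7
0.015 [234. 128.] [507.5 323.5] [60.9 59.8] 74.1
0.015 [411. 101.] [485.2 147.2] [72.5 82.6] 1.8
0.022 [484. 224.] [345.3 104.4] [50.  50.1] 15.7
0.022 [234. 128.] [507.8 323. ] [59.5 58.3] 74.1
0.022 [411. 101.] [486.1 151. ] [70.8 80.7] 1.8
```

View pics/w7.png

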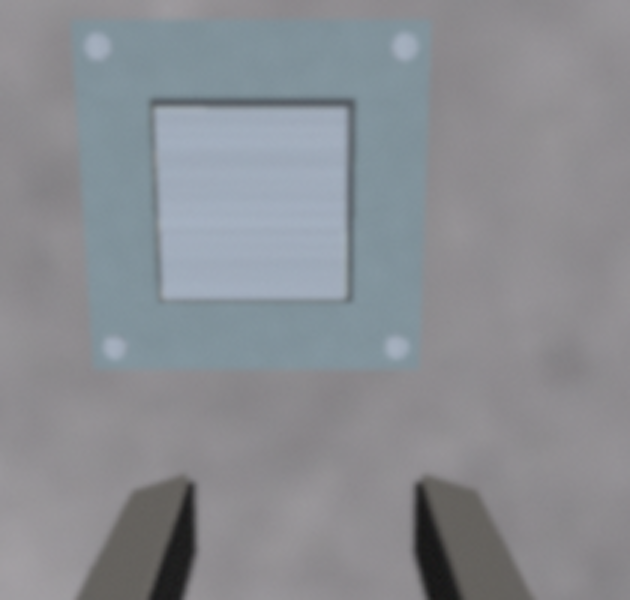

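w7: square plate seated with an even dark gap round it (155–352, 105–300), nest unmoved at (508,323). Next the lane's geometry.

```bash
python3 - <<'E'
from h import *
s=sense(); print(np.round(s["qpos"],2))
for n in("top","scene"):
    c=read_camera(n); f=c["frame"].astype(int); r,g,b=f[...,0],f[...,1],f[...,2]
    m=((r>150)&(r-b>10)&(g-b>5)).astype(np.uint8); m=cv2.morphologyEx(m,cv2.MORPH_OPEN,np.ones((3,3)))
    k=max((k for k in cv2.findContours(m,0,1)[0] if (k.mean((0,1))[0]>350)==(n=="top") and (n=="top" or k.mean((0,1))[0]<260)),key=cv2.contourArea)
    q=cv2.boxPoints(cv2.minAreaRect(k)) ; h=cv2.approxPolyDP(cv2.convexHull(k),4,True)[:,0]
    print(n,h.tolist()); print(np.c_[plane(c,h,.02)[:,:2],plane(c,h,.089)[:,:2]].round(3).tolist())
    if n=="top": c1=c
c=read_camera("top"); save(c,"lt",(360,160,460,300),4)
E
```

```text
[-0.52  0.33 -0.26  1.94  0.11  0.89 -2.69]
top [[383, 181], [410, 181], [438, 285], [406, 286]]
[[0.608, -0.285, 0.59, -0.263], [0.613, -0.349, 0.595, -0.322], [0.378, -0.411, 0.378, -0.379], [0.37, -0.34, 0.371, -0.313]]
scene [[230, 67], [229, 88], [179, 131], [168, 118]]
[[0.357, -0.429, 0.391, -0.367], [0.404, -0.356, 0.435, -0.299], [0.607, -0.291, 0.623, -0.239], [0.612, -0.349, 0.628, -0.293]]
```

View pics/lt.png

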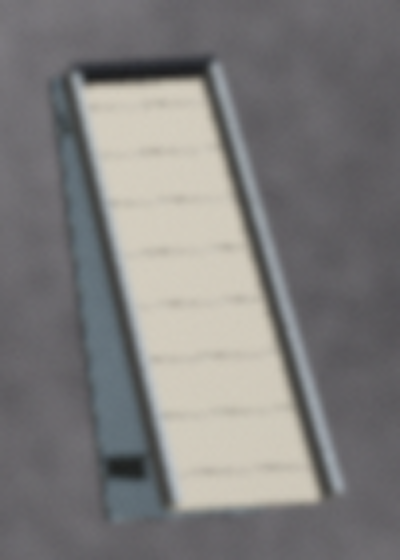

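```bash
python3 - <<'E'
from h import *
c=read_camera("top"); q=lambda L:np.array(L)/4+[360,160]
lo=plane(c,q([[75,72],[215,62]]),.0373); up=plane(c,q([[172,505],[338,492]]),.1062)
print(lo.round(4)[:,:2].tolist(),up.round(4)[:,:2].tolist())
print("w",np.linalg.norm(lo[0]-lo[1]),np.linalg.norm(up[0]-up[1]))
a,b=lo.mean(0),up.mean(0); d=a-b; print(a.round(4),b.round(4),"len",np.linalg.norm(d[:2]),"yaw",np.degrees(np.arctan2(d[1],d[0])))
E
```

```text
[[0.6097, -0.2696], [0.6225, -0.351]] [[0.3701, -0.3005], [0.3834, -0.3844]]
w 0.08240724462112783 0.08491757000672205
[ 0.6161 -0.3103  0.0373] [ 0.3768 -0.3424  0.1062] len 0.24146657359991927 yaw 7.643657259429337
```

>>> arm_command(deltas=[[[0.0832,-0.3255,0],[0,0,0.271],-0.234],[[0.0832,-0.3255,0],[0,0,0.271],-0.234],[[0.0832,-0.3255,0],[0,0,0.271],-0.234],[[0.0832,-0.3255,0],[0,0,0.271],-0.234],[[0.0832,-0.3255,0],[0,0,0.271],-0.234],[[0.0832,-0.3255,0],[0,0,0.271],-0.234],[[0.0832,-0.3255,0],[0,0,0.271],-0.234],[[0.0832,-0.3255,0],[0,0,0.271],-0.234]])

```text
time_s: 18.02
tool_pos: [0.5109, 0.073, 0.1289]
tool_rot: [0.001, 0.959, 0.282, -0.0]
force: [1.2, -1.2, 0.4]
grip_width: 0.614
```

>>> arm_command(deltas=[[[0.0832,-0.3255,-0.038],[0,0,0.271],-0.234],[[0.0832,-0.3255,-0.038],[0,0,0.271],-0.234],[[0.0832,-0.3255,-0.038],[0,0,0.271],-0.234],[[0.0832,-0.3255,-0.038],[0,0,0.271],-0.234],[[0.0832,-0.3255,-0.038],[0,0,0.271],-0.234],[[0.0832,-0.3255,-0.038],[0,0,0.271],-0.234],[[0.0832,-0.3255,-0.038],[0,0,0.271],-0.234],[[0.0832,-0.3255,-0.038],[0,0,0.271],-0.234]])

```text
time_s: 18.68
tool_pos: [0.5721, -0.1716, 0.0994]
tool_rot: [0.0, 0.757, 0.654, -0.001]
force: [-0.8, 0.1, 0.1]
grip_width: 0.619
```

```bash
python3 - <<'E'
from h import *
s=st(); print(np.round(s["qpos"],2)); c=read_camera("wrist"); save(c,"w8"); f=c["frame"].astype(int); r,g,b=f[...,0],f[...,1],f[...,2]
print(c["xyz"])
for z in (.0445,): [print(z,*x) for x in rects(c,(b-r>10)&(b>100),z,300)]
E
```

```text
t 18.68 p [ 0.5721 -0.1716  0.0994] R [[0.145, 0.989, -0.002], [0.989, -0.145, -0.001]] F [-0.8  0.1  0.1] g 0.619
[ 0.45  0.44 -0.34  1.86  0.19  0.88 -0.13]
[ 0.58341048 -0.09362438  0.27904983]
0.0445 [264. 290.] [ 570. -254.] [85.8 14.7] 8.3
0.0445 [407. 204.] [ 700.2 -189.7] [56.7 57.6] 81.7
0.0445 [254. 197.] [ 575.4 -165.4] [69.  38.9] 81.4
0.0445 [179. 179.] [ 509.8 -150. ] [71.3 60. ] 81.7
0.0445 [ 30. 122.] [413.  -82.7] [87.5  5.1] 70.4
0.0445 [201.   6.] [559.1 -23.1] [11.2 39. ] 81.7
0.0445 [119.  26.] [495.9 -20.9] [60.5 35.8] 1.8
```

View pics/w8.png

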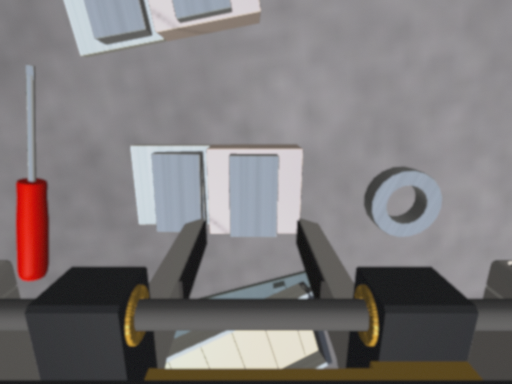

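w8: fingers straddle the plate on the ledge (230–278, rows 154–236), its pile-mates at (178,190). Descend and grip.

>>> arm_command(deltas=[[[0.0025,0.0087,-0.02],[0,0,0],-0.234],[[0.0025,0.0087,-0.04],[0,0,0],-0.234],[[0.0025,0.0087,-0.06],[0,0,0],-0.234],[[0.0025,0.0087,-0.075],[0,0,0],-0.234],[[0.0025,0.0087,-0.085],[0,0,0],-0.234],[[0.0025,0.0087,-0.085],[0,0,0],-0.234],[[0.0025,0.0087,-0.085],[0,0,0],-0.234],[[0.0025,0.0087,-0.085],[0,0,0],-0.234]])

```text
time_s: 19.4
tool_pos: [0.5746, -0.1584, 0.0374]
tool_rot: [0.0, 0.757, 0.653, 0.0]
force: [-0.4, 0.5, 0.0]
grip_width: 0.619
```

>>> arm_command(deltas=[[[0,0,0],[0,0,0],1],[[0,0,0],[0,0,0],1],[[0,0,0],[0,0,0],1],[[0,0,0],[0,0,0],1],[[0,0,0],[0,0,0],1],[[0,0,0],[0,0,0],1],[[0,0,0],[0,0,0],1],[[0,0,0],[0,0,0],1]])

```text
time_s: 20.07
tool_pos: [0.5745, -0.1586, 0.0372]
tool_rot: [0.0, 0.757, 0.653, 0.0]
force: [-0.6, 0.6, 6.4]
grip_width: 0.418
```

```bash
python3 - <<'E'
from h import *
s=st(); c=read_camera("wrist"); f=c["frame"].astype(int); r,g,b=f[...,0],f[...,1],f[...,2]
[print(*x) for x in rects(c,(b-r>10)&(b>100),.0445,300)]
E
```

```text
t 20.07 p [ 0.5745 -0.1586  0.0372] R [[0.146, 0.989, -0.0], [0.989, -0.146, 0.001]] F [-0.6  0.6  6.4] g 0.418
[250. 353.] [ 560.4 -249.1] [85.  21.2] 8.4
[447. 248.] [ 696.7 -185.2] [55.3 55.7] 49.9
[252. 245.] [ 574.  -165.4] [69.4 39.4] 82.0
[151. 209.] [ 514.6 -140.4] [59.6 58.4] 81.6
[171.   3.] [553.7 -25.3] [ 5.5 27.7] 81.7
[69. 31.] [500.1 -24.4] [58.  29.2] 1.4
```

Held about 6 mm off-centre along the plate; I regrip it centred.

>>> arm_command(deltas=[[[0,0,0],[0,0,0],-0.2],[[0,0,0],[0,0,0],-0.2],[[0,0,0],[0,0,0],-0.2],[[-0.001,-0.0043,-0.001],[0,0,0],-0.2],[[-0.0013,-0.0086,-0.002],[0,0,0],-0.2],[[-0.0013,-0.0086,-0.002],[0,0,0],-0.2],[[-0.0013,-0.0086,-0.002],[0,0,0],-0.2],[[-0.0013,-0.0086,-0.002],[0,0,0],-0.2]])

```text
time_s: 20.78
tool_pos: [0.5731, -0.165, 0.0352]
tool_rot: [-0.0, 0.757, 0.653, 0.0]
force: [-0.6, 0.4, 0.9]
grip_width: 0.599
```

>>> arm_command(deltas=[[[0,0,0],[0,0,0],1],[[0,0,0],[0,0,0],1],[[0,0,0],[0,0,0],1],[[0,0,0],[0,0,0],1],[[0,0,0],[0,0,0],1],[[0,0,0],[0,0,0],1],[[0,0,0],[0,0,0],1],[[0,0,0],[0,0,0],1]])

```text
time_s: 21.45
tool_pos: [0.5732, -0.1648, 0.0353]
tool_rot: [0.0, 0.757, 0.653, 0.0]
force: [1.2, 1.0, 0.3]
grip_width: 0.42
```

```bash
python3 - <<'E'
from h import *
s=st(); c=read_camera("wrist"); f=c["frame"].astype(int); r,g,b=f[...,0],f[...,1],f[...,2]
[print(*x) for x in rects(c,(b-r>10)&(b>100),.0445,300) if x[1][0]>530]
E
```

```text
t 21.45 p [ 0.5732 -0.1648  0.0353] R [[0.146, 0.989, 0.0], [0.989, -0.146, 0.0]] F [1.2 1.  0.3] g 0.42
[252. 349.] [ 559.  -250.9] [84.  22.5] 8.4
[452. 242.] [ 696.4 -185.7] [55.1 55.9] 81.7
[252. 236.] [ 573.5 -165.2] [68.8 39.5] 81.6
```

>>> arm_command(deltas=[[[0,0,0.03],[0,0,0],1],[[0,0,0.08],[0,0,0],1],[[0,0,0.13],[0,0,0.03],1],[[-0.03,-0.03,0.155],[0,0,0.06],1],[[-0.06,-0.06,0.155],[0,0,0.091],1],[[-0.09,-0.1,0.155],[0,0,0.091],1],[[-0.12,-0.14,0.155],[0,0,0.091],1],[[-0.14,-0.17,0.155],[0,0,0.091],1]])

```text
time_s: 22.17
tool_pos: [0.4653, -0.2949, 0.1514]
tool_rot: [-0.0, 0.657, 0.754, -0.001]
force: [1.4, 0.3, -3.7]
grip_width: 0.423
```

>>> arm_command(deltas=[[[-0.02,-0.02,0],[-0.004,0.03,0],1],[[-0.04,-0.04,0],[-0.008,0.06,0],1],[[-0.06,-0.057,0],[-0.0124,0.088,0],1],[[-0.06,-0.057,0],[-0.0124,0.088,0],1],[[-0.06,-0.057,0],[-0.0124,0.088,0],1],[[-0.06,-0.057,0],[-0.0124,0.088,0],1],[[-0.06,-0.057,0],[-0.0124,0.088,0],1],[[-0.06,-0.057,0],[-0.0124,0.088,0],1]])

```text
time_s: 22.83
tool_pos: [0.4233, -0.3348, 0.1518]
tool_rot: [-0.091, 0.65, 0.747, -0.105]
force: [-0.2, -0.5, -2.8]
grip_width: 0.421
```

```bash
python3 - <<'E'
from h import *
s=st(); c=read_camera("wrist"); save(c,"w9"); print(np.round(c["xyz"],3))
E
```

```text
t 22.83 p [ 0.4233 -0.3348  0.1518] R [[-0.139, 0.99, -0.0], [0.952, 0.134, -0.274]] F [-0.2 -0.5 -2.8] g 0.421
[ 0.461 -0.25   0.325]
```

View pics/w9.png

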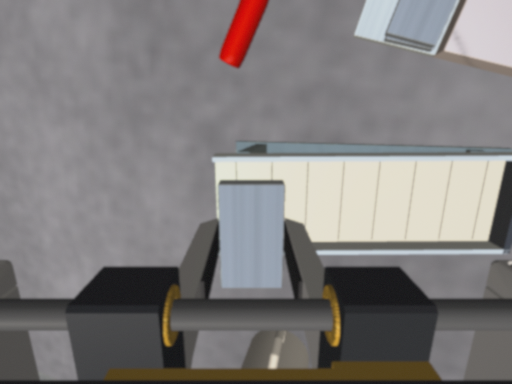

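w9: plate held (220–284, rows 183–288), lane running right below it, wall tops at rows ~157 and ~252, upper end at column 215, stop at ~497. I work out lateral offset and depth.

```bash
python3 - <<'E'
from h import *
s=sense(); c=read_camera("wrist"); f=c["frame"].astype(int)
for u in (345,455):
    print(u,[(v,f[v,u].tolist()) for v in list(range(152,168,1))]); print([(v,f[v,u].tolist()) for v in range(236,260,1)])
Rt=rot(s["tool_rot"]); T=s["tool_pos"]
def hit(uv,h):
    o,d=ray(c,uv); n=Rt.as_matrix()[:,2]; p0=T+n*h
    P=o+d*(((p0-o)@n)/(d@n))[:,None]; return Rt.inv().apply(P-T)*1000
for h in (.02,.03,.04,.05,.06,.07):
    print(h,hit([[345,160],[345,248],[455,160],[455,246],[215,160],[497,200]],h).round(1)[:,:2].tolist())
print("plate",hit([[220,183],[284,183],[220,288],[284,288]],-.009).round(1)[:,:2].tolist())
E
```

```text
345 [(152, [115, 125, 130]), (153, [104, 109, 107]), (154, [104, 105, 101]), (155, [124, 126, 125]), (156, [160, 167, 171]), (157, [190, 201, 208]), (158, [201, 213, 218]), (159, [204, 215, 219]), (160, [206, 214, 217]), (161, [211, 213, 209]), (162, [216, 214, 200]), (163, [219, 215, 197]), (164, [220, 216, 198]), (165, [221, 217, 199]), (166, [222, 217, 200]), (167, [222, 217, 200])]
[(236, [227, 223, 207]), (237, [227, 223, 206]), (238, [227, 223, 206]), (239, [225, 221, 203]), (240, [215, 209, 188]), (241, [180, 175, 159]), (242, [131, 129, 119]), (243, [102, 101, 96]), (244, [97, 97, 91]), (245, [96, 95, 90]), (246, [97, 96, 90]), (247, [97, 96, 92]), (248, [104, 106, 102]), (249, [130, 134, 135]), (250, [167, 175, 179]), (251, [193, 204, 211]), (252, [200, 211, 217]), (253, [192, 202, 210]), (254, [168, 174, 181]), (255, [140, 142, 146]), (256, [127, 125, 128]), (257, [125, 123, 126]), (258, [124, 123, 126]), (259, [126, 124, 126])]
455 [(152, [106, 113, 114]), (153, [100, 102, 99]), (154, [109, 111, 109]), (155, [141, 146, 148]), (156, [175, 183, 189]), (157, [194, 205, 213]),
[... 742 characters left out ...]
 125, 127]), (258, [125, 122, 126]), (259, [125, 122, 125])]
0.02 [[44.5, 63.6], [-20.7, 69.1], [44.6, 138.0], [-19.1, 149.7], [44.4, -24.4], [16.3, 172.7]]
0.03 [[42.8, 66.8], [-25.7, 72.6], [42.9, 144.9], [-24.0, 157.2], [42.7, -25.6], [13.2, 181.4]]
0.04 [[41.1, 70.0], [-30.7, 76.0], [41.2, 151.8], [-28.9, 164.7], [41.0, -26.8], [10.0, 190.0]]
0.05 [[39.4, 73.1], [-35.7, 79.5], [39.5, 158.8], [-33.7, 172.2], [39.3, -28.0], [6.9, 198.6]]
0.06 [[37.7, 76.3], [-40.6, 83.0], [37.8, 165.7], [-38.6, 179.7], [37.6, -29.2], [3.8, 207.3]]
0.07 [[36.0, 79.5], [-45.6, 86.4], [36.1, 172.6], [-43.5, 187.2], [35.9, -30.5], [0.7, 215.9]]
plate [[35.7, -18.3], [35.7, 19.5], [-35.1, -20.2], [-35.0, 21.6]]
```

>>> arm_command(deltas=[[[0.008,-0.0016,-0.002],[0,0,0],1],[[0.0,-0.0026,-0.03],[0,0,0],1],[[-0.0075,-0.0036,-0.055],[0,0,0],1],[[-0.0128,-0.0044,-0.075],[0,0,0],1],[[-0.0157,-0.0048,-0.085],[0,0,0],1],[[-0.0179,-0.0052,-0.0931],[0,0,0],1],[[-0.0179,-0.0052,-0.0931],[0,0,0],1],[[-0.0179,-0.0052,-0.0931],[0,0,0],1]])

```text
time_s: 23.6
tool_pos: [0.4103, -0.3391, 0.082]
tool_rot: [-0.091, 0.65, 0.747, -0.105]
force: [-0.0, -0.5, -3.1]
grip_width: 0.425
```

```bash
python3 - <<'E'
from h import *
s=st(); c=read_camera("wrist"); save(c,"w10",(170,120,400,310),3.4)
E
```

```text
t 23.6 p [ 0.4103 -0.3391  0.082 ] R [[-0.139, 0.99, -0.0], [0.952, 0.133, -0.275]] F [-0.  -0.5 -3.1] g 0.425
```

View pics/w10.png

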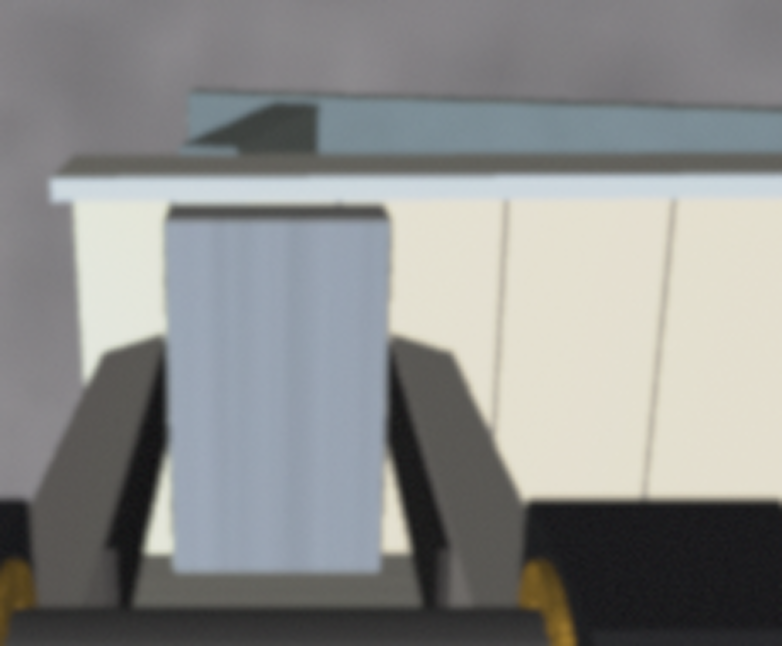

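w10: plate (168–385, rows 215–573) lies between the walls, upper wall edge at row 200; no contact force yet. Lower 2 mm more, then open and back off along the normal.

>>> arm_command(deltas=[[[-0.0007,-0.0001,-0.0026],[0,0,0],1],[[-0.0007,-0.0001,-0.0026],[0,0,0],1],[[-0.0007,-0.0001,-0.0026],[0,0,0],1],[[-0.0007,-0.0001,-0.0026],[0,0,0],1],[[-0.0007,-0.0001,-0.0026],[0,0,0],1],[[-0.0007,-0.0001,-0.0026],[0,0,0],1],[[-0.0007,-0.0001,-0.0026],[0,0,0],1],[[-0.0007,-0.0001,-0.0026],[0,0,0],1]])

```text
time_s: 24.32
tool_pos: [0.4101, -0.3393, 0.0805]
tool_rot: [-0.09, 0.65, 0.747, -0.105]
force: [2.3, -0.3, 5.5]
grip_width: 0.423
```

>>> arm_command(deltas=[[[0,0,0],[0,0,0],-0.6],[[0,0,0],[0,0,0],-0.6],[[0,0,0],[0,0,0],-0.6],[[0,0,0],[0,0,0],-0.6],[[0,0,0],[0,0,0],-0.6],[[0.007,0.001,0.0256],[0,0,0],-0.6],[[0.0145,0.002,0.0513],[0,0,0],-0.6],[[0.0291,0.0041,0.1025],[0,0,0],-0.6]])

```text
time_s: 24.98
tool_pos: [0.4287, -0.3355, 0.1547]
tool_rot: [-0.094, 0.65, 0.747, -0.106]
force: [-0.7, -0.8, 0.0]
grip_width: 0.802
```

>>> arm_command(deltas=[[[0.007,0.001,0.0256],[0,0,0],-0.6],[[0.007,0.001,0.0256],[0,0,0],-0.6],[[0.007,0.001,0.0256],[0,0,0],-0.6],[[0.007,0.001,0.0256],[0,0,0],-0.6],[[0.007,0.001,0.0256],[0,0,0],-0.6],[[0.007,0.001,0.0256],[0,0,0],-0.6],[[0.007,0.001,0.0256],[0,0,0],-0.6],[[0.007,0.001,0.0256],[0,0,0],-0.6]])

```text
time_s: 25.65
tool_pos: [0.436, -0.3352, 0.1753]
tool_rot: [-0.092, 0.65, 0.747, -0.105]
force: [0.0, 1.0, -0.3]
grip_width: 0.796
```

```bash
python3 - <<'E'
from h import *
s=st(); c=read_camera("wrist"); f=c["frame"].astype(int); r,g,b=f[...,0],f[...,1],f[...,2]
save(c,"w11")
c=read_camera("top");f=c["frame"].astype(int); r,g,b=f[...,0],f[...,1],f[...,2]
[print(*x) for x in rects(c,(b-r>10)&(b>100)&(b<190),.034,150) if x[1][0]<700 and x[1][1]<-200]
E
```

```text
t 25.65 p [ 0.436  -0.3352  0.1753] R [[-0.139, 0.99, 0.0], [0.952, 0.133, -0.276]] F [ 0.   1.  -0.3] g 0.796
[385. 237.] [ 480.  -281.4] [176.5  24.2] 13.3
[397. 186.] [ 593.8 -313.4] [35.8 75.7] 8.4
```

View pics/w11.png

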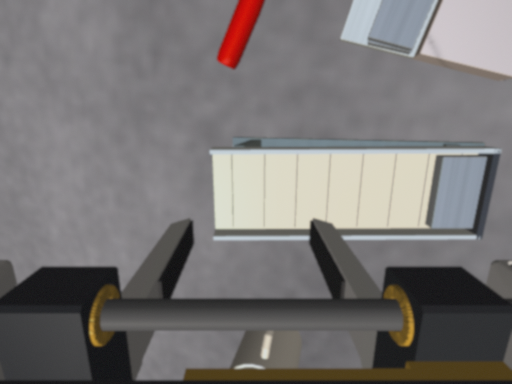

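w11: first plate lies flat against the stop (432–487, rows 155–230). Next the middle plate.

>>> arm_command(deltas=[[[0.08,0.23,0],[0.0124,-0.088,0],-0.234],[[0.08,0.23,0],[0.0124,-0.088,0],-0.234],[[0.08,0.23,0],[0.0124,-0.088,0],-0.234],[[0.08,0.23,0],[0.0124,-0.088,0],-0.234],[[0.08,0.23,0],[0.0124,-0.088,0],-0.234],[[0.08,0.23,0],[0.0124,-0.088,0],-0.234],[[0.08,0.23,0],[0.0124,-0.088,0],-0.234],[[0.08,0.23,0],[0.0124,-0.088,0],-0.234]])

```text
time_s: 26.42
tool_pos: [0.496, -0.1636, 0.1757]
tool_rot: [-0.0, 0.656, 0.754, -0.0]
force: [1.0, -0.0, -0.2]
grip_width: 0.616
```

>>> arm_command(deltas=[[[0.082,0.228,-0.1],[0,0,-0.0317],-0.234],[[0.082,0.228,-0.1],[0,0,-0.0317],-0.234],[[0.082,0.228,-0.1],[0,0,-0.0317],-0.234],[[0.082,0.228,-0.1],[0,0,-0.0317],-0.234],[[0.082,0.228,-0.1],[0,0,-0.0317],-0.234],[[0.082,0.228,-0.1],[0,0,-0.0317],-0.234],[[0.082,0.228,-0.1],[0,0,-0.0317],-0.234],[[0.082,0.228,-0.1],[0,0,-0.0317],-0.234]])

```text
time_s: 27.08
tool_pos: [0.5577, 0.0067, 0.1005]
tool_rot: [-0.0, 0.693, 0.72, -0.0]
force: [-0.1, -0.2, 0.5]
grip_width: 0.615
```

```bash
python3 - <<'E'
from h import *
s=st(); c=read_camera("wrist"); f=c["frame"].astype(int); r,g,b=f[...,0],f[...,1],f[...,2]
[print(*x) for x in rects(c,(b-r>10)&(b>100),.0445,300)]
E
```

```text
t 27.08 p [0.5577 0.0067 0.1005] R [[-0.038, 0.999, -0.0], [0.999, 0.038, -0.001]] F [-0.1 -0.2  0.5] g 0.615
[198. 349.] [ 512.2 -141.4] [57.1 43.4] 2.3
[253. 202.] [559.    8.3] [38.8 68.9] 2.3
[165. 190.] [488.6  12.6] [54.  71.9] 1.3
[409.  96.] [673.1  97.2] [61.  34.7] 78.1
[ 9. 66.] [377.8 106.5] [44.3 18. ] 79.6
[188.  51.] [495.5 131.9] [59.7 47. ] 2.2
[162.  28.] [489.1 136.8] [57.  36.7] 2.3
```

>>> arm_command(deltas=[[[0,0.002,-0.02],[0,0,0],-0.234],[[0,0.002,-0.04],[0,0,0],-0.234],[[0,0.002,-0.06],[0,0,0],-0.234],[[0,0.002,-0.075],[0,0,0],-0.234],[[0,0.002,-0.0865],[0,0,0],-0.234],[[0,0.002,-0.0865],[0,0,0],-0.234],[[0,0.002,-0.0865],[0,0,0],-0.234],[[0,0.002,-0.0865],[0,0,0],-0.234]])

```text
time_s: 27.8
tool_pos: [0.5582, 0.0095, 0.0366]
tool_rot: [0.0, 0.693, 0.721, 0.0]
force: [0.5, -0.4, -0.2]
grip_width: 0.616
```

```bash
python3 - <<'E'
from h import *
s=st(); c=read_camera("wrist"); f=c["frame"].astype(int); r,g,b=f[...,0],f[...,1],f[...,2]
[print(*x) for x in rects(c,(b-r>10)&(b>100),.0445,300)if x[1][0]>530]
E
```

```text
t 27.8 p [0.5582 0.0095 0.0366] R [[-0.039, 0.999, -0.0], [0.999, 0.039, 0.001]] F [ 0.5 -0.4 -0.2] g 0.616
[252. 236.] [558.7   8.5] [38.8 69.3] 2.3
[457.  96.] [668.   97.3] [58.3 33. ] 78.1
```

>>> arm_command(deltas=[[[0,0,0],[0,0,0],1],[[0,0,0],[0,0,0],1],[[0,0,0],[0,0,0],1],[[0,0,0],[0,0,0],1],[[0,0,0],[0,0,0],1],[[0,0,0],[0,0,0],1],[[0,0,0],[0,0,0],1],[[0,0,0],[0,0,0],1]])

```text
time_s: 28.52
tool_pos: [0.558, 0.0097, 0.0362]
tool_rot: [0.0, 0.693, 0.721, 0.0]
force: [-1.3, -0.2, 6.1]
grip_width: 0.419
```

>>> arm_command(deltas=[[[0,0,0.04],[0,0,0],1],[[0,0,0.09],[0,0,0],1],[[0,0,0.14],[0,0,0],1],[[-0.019,-0.051,0.151],[0,0,0.01],1],[[-0.038,-0.102,0.151],[0,0,0.02],1],[[-0.057,-0.153,0.151],[0,0,0.0317],1],[[-0.076,-0.205,0.151],[0,0,0.0317],1],[[-0.095,-0.256,0.151],[0,0,0.0317],1]])

```text
time_s: 29.18
tool_pos: [0.4852, -0.184, 0.1492]
tool_rot: [0.0, 0.656, 0.755, -0.0]
force: [1.8, 0.3, -2.5]
grip_width: 0.424
```

>>> arm_command(deltas=[[[-0.019,-0.051,0],[-0.004,0.03,0],1],[[-0.038,-0.102,0],[-0.008,0.06,0],1],[[-0.057,-0.153,0],[-0.0124,0.088,0],1],[[-0.076,-0.205,0],[-0.0124,0.088,0],1],[[-0.076,-0.205,0],[-0.0124,0.088,0],1],[[-0.076,-0.205,0],[-0.0124,0.088,0],1],[[-0.076,-0.205,0],[-0.0124,0.088,0],1],[[-0.076,-0.205,0],[-0.0124,0.088,0],1]])

```text
time_s: 29.85
tool_pos: [0.4299, -0.3349, 0.1491]
tool_rot: [-0.091, 0.649, 0.748, -0.105]
force: [0.4, 0.9, -1.9]
grip_width: 0.42
```

```bash
cat >> h.py <<'E'
def held(s,c,tip):
    """extent of the held plate's top, tool frame mm, tip = how far tip is above its underside"""
    f=c["frame"].astype(int); r,g,b=f[...,0],f[...,1],f[...,2]
    Rt=rot(s["tool_rot"]); n=Rt.as_matrix()[:,2]; p0=s["tool_pos"]-n*(.012-tip)
    m=((b-r>14)&(b>120)&(b<200)).astype(np.uint8); m[:,:150]=0; m[:,350:]=0; m=cv2.morphologyEx(m,cv2.MORPH_OPEN,np.ones((5,5)))
    k=max(cv2.findContours(m,0,1)[0],key=cv2.contourArea)[:,0]
    o,d=ray(c,k+.5); P=o+d*(((p0-o)@n)/(d@n))[:,None]; L=Rt.inv().apply(P-s["tool_pos"])*1000
    print("held u",k.min(0),k.max(0),"x",L[:,0].min().round(1),L[:,0].max().round(1),"rect",cv2.minAreaRect(L[:,:2].astype(np.float32)))
E
python3 - <<'E'
from h import *
s=st(); c=read_camera("wrist"); held(s,c,.004); f=c["frame"].astype(int)
g=f.sum(2)
print([(v,f[v,350].tolist()) for v in list(range(152,166,2))+list(range(240,258,2))])
save(c,"w12")
E
```

```text
t 29.85 p [ 0.4299 -0.3349  0.1491] R [[-0.14, 0.99, 0.0], [0.952, 0.135, -0.275]] F [ 0.4  0.9 -1.9] g 0.42
held u [220 186] [282 287] x -35.4 33.3 rect ((-1.0311126708984375, 0.34731483459472656), (39.139854431152344, 68.64906311035156), 89.95490264892578)
[(152, [103, 106, 106]), (154, [122, 125, 125]), (156, [190, 200, 208]), (158, [204, 214, 219]), (160, [217, 218, 214]), (162, [227, 222, 207]), (164, [227, 222, 207]), (240, [199, 194, 176]), (242, [111, 109, 101]), (244, [96, 96, 90]), (246, [96, 94, 89]), (248, [111, 112, 110]), (250, [177, 185, 191]), (252, [198, 208, 215]), (254, [160, 164, 170]), (256, [127, 124, 127])]
```

>>> arm_command(deltas=[[[-0.008,-0.0015,-0.027],[0,0,0],1],[[-0.016,-0.0029,-0.054],[0,0,0],1],[[-0.0213,-0.0039,-0.072],[0,0,0],1],[[-0.024,-0.0044,-0.081],[0,0,0],1],[[-0.0264,-0.0048,-0.089],[0,0,0],1],[[-0.0264,-0.0048,-0.089],[0,0,0],1],[[-0.0264,-0.0048,-0.089],[0,0,0],1],[[-0.0264,-0.0048,-0.089],[0,0,0],1]])

```text
time_s: 30.57
tool_pos: [0.4104, -0.3395, 0.083]
tool_rot: [-0.091, 0.65, 0.747, -0.105]
force: [0.0, -0.3, -1.4]
grip_width: 0.423
```

```bash
python3 - <<'E'
from h import *
s=st(); c=read_camera("wrist"); held(s,c,.004)
E
```

```text
t 30.57 p [ 0.4104 -0.3395  0.083 ] R [[-0.139, 0.99, -0.001], [0.952, 0.134, -0.275]] F [ 0.  -0.3 -1.4] g 0.423
held u [220 186] [283 287] x -35.4 33.3 rect ((-1.0263481140136719, 0.3261890411376953), (39.21052932739258, 68.63844299316406), 89.96174621582031)
```

>>> arm_command(deltas=[[[-0.0005,0.0012,-0.0018],[0,0,0],1],[[-0.0005,0.0012,-0.0018],[0,0,0],1],[[-0.0005,0.0012,-0.0018],[0,0,0],1],[[-0.0005,0.0012,-0.0018],[0,0,0],1],[[-0.0005,0.0012,-0.0018],[0,0,0],1],[[-0.0005,0.0012,-0.0018],[0,0,0],1],[[-0.0005,0.0012,-0.0018],[0,0,0],1],[[-0.0005,0.0012,-0.0018],[0,0,0],1]])

```text
time_s: 31.28
tool_pos: [0.41, -0.3389, 0.0816]
tool_rot: [-0.091, 0.65, 0.747, -0.105]
force: [0.9, 0.6, 6.2]
grip_width: 0.421
```

>>> arm_command(deltas=[[[0,0,0],[0,0,0],-0.6],[[0,0,0],[0,0,0],-0.6],[[0,0,0],[0,0,0],-0.6],[[0,0,0],[0,0,0],-0.6],[[0,0,0],[0,0,0],-0.6],[[0.007,0.001,0.0256],[0,0,0],-0.6],[[0.0145,0.002,0.0513],[0,0,0],-0.6],[[0.0291,0.0041,0.1025],[0,0,0],-0.6]])

```text
time_s: 31.95
tool_pos: [0.4289, -0.3351, 0.1561]
tool_rot: [-0.094, 0.65, 0.747, -0.106]
force: [0.7, -1.7, -0.3]
grip_width: 0.802
```

>>> arm_command(deltas=[[[0.007,0.001,0.0256],[0,0,0],-0.6],[[0.007,0.001,0.0256],[0,0,0],-0.6],[[0.007,0.001,0.0256],[0,0,0],-0.6],[[0.007,0.001,0.0256],[0,0,0],-0.6],[[0.007,0.001,0.0256],[0,0,0],-0.6],[[0.007,0.001,0.0256],[0,0,0],-0.6],[[0.007,0.001,0.0256],[0,0,0],-0.6],[[0.007,0.001,0.0256],[0,0,0],-0.6]])

```text
time_s: 32.62
tool_pos: [0.4361, -0.3349, 0.1766]
tool_rot: [-0.092, 0.65, 0.747, -0.105]
force: [-0.3, -0.2, -0.2]
grip_width: 0.802
```

```bash
python3 - <<'E'
from h import *
s=st()
c=read_camera("top");f=c["frame"].astype(int); r,g,b=f[...,0],f[...,1],f[...,2]
m=(b-r>10)&(b>100)&(b<190)
[print(*x) for x in rects(c,m,.034,80) if x[1][0]<700 and x[1][1]<-200]
[print("loose",*x) for x in rects(c,m,.012,80) if 600<x[1][0]<720 and 0<x[1][1]<150]
c=read_camera("wrist");f=c["frame"].astype(int); r,g,b=f[...,0],f[...,1],f[...,2]
for v in (175,195,215): 
    k=np.where((b-r>10)[v,200:512])[0]+200; print(v,np.split(k,np.where(np.diff(k)>2)[0]+1).__len__(),[(q[0],q[-1]) for q in np.split(k,np.where(np.diff(k)>2)[0]+1)])
save(c,"w13")
E
```

```text
t 32.62 p [ 0.4361 -0.3349  0.1766] R [[-0.139, 0.99, 0.0], [0.952, 0.133, -0.276]] F [-0.3 -0.2 -0.2] g 0.802
[394. 286.] [ 368.2 -308.5] [17.1 28.3] 4.7
[385. 236.] [ 480.2 -282. ] [176.4  24.2] 12.8
[399. 194.] [ 575.6 -317.9] [73.1 81.3] 8.4
loose [227. 138.] [685.6  95.7] [69.8 40.3] 78.0
175 2 [(np.int64(396), np.int64(481)), (np.int64(489), np.int64(491))]
195 2 [(np.int64(394), np.int64(477)), (np.int64(485), np.int64(488))]
215 2 [(np.int64(391), np.int64(473)), (np.int64(480), np.int64(483))]
```

Two plates lie together at the stop (contiguous 73 × 81 blob with wall). Now the loose plate.

>>> arm_command(deltas=[[[0.16,0.29,0],[0.0124,-0.088,0],-0.234],[[0.16,0.29,0],[0.0124,-0.088,0],-0.234],[[0.16,0.29,0],[0.0124,-0.088,0],-0.234],[[0.16,0.29,0],[0.0124,-0.088,0],-0.234],[[0.16,0.29,0],[0.0124,-0.088,0],-0.234],[[0.16,0.29,0],[0.0124,-0.088,0],-0.234],[[0.16,0.29,0],[0.0124,-0.088,0],-0.234],[[0.16,0.29,0],[0.0124,-0.088,0],-0.234]])

```text
time_s: 33.38
tool_pos: [0.5572, -0.1149, 0.1771]
tool_rot: [-0.0, 0.655, 0.756, 0.0]
force: [-0.4, -0.5, -0.1]
grip_width: 0.619
```

>>> arm_command(deltas=[[[0.1732,0.288,-0.1155],[0,0,-0.111],-0.234],[[0.1732,0.288,-0.1155],[0,0,-0.111],-0.234],[[0.1732,0.288,-0.1155],[0,0,-0.111],-0.234],[[0.1732,0.288,-0.1155],[0,0,-0.111],-0.234],[[0.1732,0.288,-0.1155],[0,0,-0.111],-0.234],[[0.1732,0.288,-0.1155],[0,0,-0.111],-0.234],[[0.1732,0.288,-0.1155],[0,0,-0.111],-0.234],[[0.1732,0.288,-0.1155],[0,0,-0.111],-0.234]])

```text
time_s: 34.05
tool_pos: [0.6865, 0.1034, 0.0879]
tool_rot: [-0.002, 0.776, 0.631, -0.0]
force: [-1.8, -0.0, -0.0]
grip_width: 0.621
```

```bash
python3 - <<'E'
from h import *
s=st(); c=read_camera("wrist"); f=c["frame"].astype(int); r,g,b=f[...,0],f[...,1],f[...,2]
[print(*x) for x in rects(c,(b-r>10)&(b>100),.012,300)]
E
```

```text
t 34.05 p [0.6865 0.1034 0.0879] R [[0.204, 0.979, 0.001], [0.979, -0.204, -0.003]] F [-1.8 -0.  -0. ] g 0.621
[255. 202.] [689.1  98.2] [69.  39.6] 78.3
[ 21. 198.] [477.5 148.6] [58.7 74.6] 1.6
[461. 130.] [874.1 102.5] [ 85.8 271.5] 3.3
[18. 27.] [536.5 277.2] [37.8 30.2] 73.9
```

>>> arm_command(deltas=[[[0.001,0,-0.03],[0,0,0],-0.234],[[0.001,0,-0.06],[0,0,0],-0.234],[[0.001,0,-0.08],[0,0,0],-0.234],[[0.001,0,-0.08],[0,0,0],-0.234],[[0.001,0,-0.08],[0,0,0],-0.234],[[0.001,0,-0.08],[0,0,0],-0.234],[[0.001,0,-0.08],[0,0,0],-0.234],[[0.001,0,-0.08],[0,0,0],-0.234]])

```text
time_s: 34.77
tool_pos: [0.6878, 0.0985, 0.0318]
tool_rot: [0.0, 0.777, 0.629, 0.001]
force: [-0.0, -0.1, 0.3]
grip_width: 0.619
```

```bash
python3 - <<'E'
from h import *
s=st(); c=read_camera("wrist"); f=c["frame"].astype(int); r,g,b=f[...,0],f[...,1],f[...,2]
[print(*x) for x in rects(c,(b-r>10)&(b>100),.012,300) if x[1][0]>600]
E
```

```text
t 34.77 p [0.6878 0.0985 0.0318] R [[0.208, 0.978, 0.001], [0.978, -0.208, 0.002]] F [-0.  -0.1  0.3] g 0.619
[253. 219.] [688.8  98.5] [69.4 39.4] 78.0
[484. 140.] [854.5 106.1] [ 37.3 213.8] 3.5
```

>>> arm_command(deltas=[[[0,0,-0.012],[0,0,0],-0.234],[[0,0,-0.024],[0,0,0],-0.234],[[0,0,-0.032],[0,0,0],-0.234],[[0,0,-0.037],[0,0,0],-0.234],[[0,0,-0.037],[0,0,0],-0.234],[[0,0,-0.037],[0,0,0],-0.234],[[0,0,-0.037],[0,0,0],1],[[0,0,-0.037],[0,0,0],1]])

```text
time_s: 35.48
tool_pos: [0.6873, 0.0987, 0.0031]
tool_rot: [0.0, 0.777, 0.629, 0.0]
force: [0.5, 1.0, -0.1]
grip_width: 0.509
```

>>> arm_command(deltas=[[[0,0,0],[0,0,0],1],[[0,0,0],[0,0,0],1],[[0,0,0],[0,0,0],1],[[0,0,0],[0,0,0],1],[[0,0,0],[0,0,0],1],[[0,0,0],[0,0,0],1],[[0,0,0],[0,0,0],1],[[0,0,0],[0,0,0],1]])

```text
time_s: 36.15
tool_pos: [0.6873, 0.0986, 0.003]
tool_rot: [0.0, 0.777, 0.629, 0.0]
force: [0.6, -1.1, 5.7]
grip_width: 0.423
```

>>> arm_command(deltas=[[[0,0,0.04],[0,0,0],1],[[0,0,0.09],[0,0,0],1],[[0,0,0.14],[0,0,0],1],[[0,0,0.195],[0,0,0],1],[[-0.025,-0.042,0.195],[0,0,0.03],1],[[-0.05,-0.084,0.195],[0,0,0.06],1],[[-0.075,-0.126,0.195],[0,0,0.09],1],[[-0.1,-0.168,0.195],[0,0,0.111],1]])

```text
time_s: 36.82
tool_pos: [0.6105, -0.0286, 0.1486]
tool_rot: [-0.0, 0.654, 0.756, -0.0]
force: [1.4, -1.9, -3.0]
grip_width: 0.424
```

```bash
python3 - <<'E'
from h import *
s=st(); c=read_camera("wrist"); held(s,c,.004)
E
```

```text
t 36.82 p [ 0.6105 -0.0286  0.1486] R [[-0.145, 0.99, -0.0], [0.99, 0.145, -0.001]] F [ 1.4 -1.9 -3. ] g 0.424
held u [219 184] [283 285] x -33.7 34.6 rect ((0.4482383728027344, 0.48589324951171875), (39.18037796020508, 68.34554290771484), 89.94818115234375)
```

>>> arm_command(deltas=[[[-0.025,-0.042,0],[0,0,0],1],[[-0.05,-0.084,0],[0,0,0],1],[[-0.075,-0.126,0],[0,0,0],1],[[-0.1,-0.168,0],[0,0,0],1],[[-0.125,-0.21,0],[0,0,0],1],[[-0.15,-0.252,0],[0,0,0],1],[[-0.175,-0.294,0],[0,0,0],1],[[-0.2,-0.336,0],[0,0,0],1]])

```text
time_s: 37.53
tool_pos: [0.4605, -0.2806, 0.1488]
tool_rot: [-0.0, 0.656, 0.755, -0.0]
force: [0.7, -0.3, -3.1]
grip_width: 0.42
```

>>> arm_command(deltas=[[[-0.022,-0.04,0],[-0.004,0.03,0],1],[[-0.044,-0.076,0],[-0.008,0.06,0],1],[[-0.044,-0.076,0],[-0.0124,0.088,0],1],[[-0.044,-0.076,0],[-0.0124,0.088,0],1],[[-0.044,-0.076,0],[-0.0124,0.088,0],1],[[-0.044,-0.076,0],[-0.0124,0.088,0],1],[[-0.044,-0.076,0],[-0.0124,0.088,0],1],[[-0.044,-0.076,0],[-0.0124,0.088,0],1]])

```text
time_s: 38.2
tool_pos: [0.4286, -0.3364, 0.1493]
tool_rot: [-0.091, 0.65, 0.747, -0.105]
force: [0.2, -0.2, -2.7]
grip_width: 0.42
```

```bash
python3 - <<'E'
from h import *
s=st(); c=read_camera("wrist"); held(s,c,.003); f=c["frame"].astype(int)
print([(v,f[v,350].tolist()) for v in list(range(152,166,2))+list(range(240,258,2))])
t=np.array([.4100,-.3393,.0810]); print("to go",np.round((t-s["tool_pos"])/.75,4))
E
```

```text
t 38.2 p [ 0.4286 -0.3364  0.1493] R [[-0.139, 0.99, -0.001], [0.952, 0.133, -0.275]] F [ 0.2 -0.2 -2.7] g 0.42
held u [219 184] [283 285] x -33.2 34.8 rect ((0.7875251770019531, 0.29683685302734375), (39.060115814208984, 67.9761962890625), 89.965087890625)
[(152, [118, 120, 119]), (154, [189, 200, 207]), (156, [205, 216, 221]), (158, [217, 219, 216]), (160, [228, 224, 209]), (162, [228, 223, 209]), (164, [228, 224, 209]), (240, [131, 128, 118]), (242, [97, 96, 91]), (244, [97, 96, 91]), (246, [101, 102, 97]), (248, [161, 168, 172]), (250, [200, 211, 218]), (252, [170, 176, 182]), (254, [129, 126, 130]), (256, [126, 124, 127])]
to go [-0.0249 -0.0038 -0.0911]
```

>>> arm_command(deltas=[[[-0.0075,-0.0015,-0.027],[0,0,0],1],[[-0.015,-0.003,-0.054],[0,0,0],1],[[-0.02,-0.0039,-0.072],[0,0,0],1],[[-0.0225,-0.0044,-0.082],[0,0,0],1],[[-0.0249,-0.0048,-0.0911],[0,0,0],1],[[-0.0249,-0.0048,-0.0911],[0,0,0],1],[[-0.0249,-0.0048,-0.0911],[0,0,0],1],[[-0.0249,-0.0048,-0.0911],[0,0,0],1]])

```text
time_s: 38.92
tool_pos: [0.4108, -0.3401, 0.0812]
tool_rot: [-0.091, 0.65, 0.747, -0.105]
force: [0.7, 0.1, -2.1]
grip_width: 0.424
```

```bash
python3 - <<'E'
from h import *
s=st(); c=read_camera("wrist"); held(s,c,.003)
E
```

```text
t 38.92 p [ 0.4108 -0.3401  0.0812] R [[-0.139, 0.99, -0.001], [0.952, 0.133, -0.275]] F [ 0.7  0.1 -2.1] g 0.424
held u [219 184] [283 286] x -33.9 34.8 rect ((0.4534454345703125, 0.31420326232910156), (39.05695724487305, 68.7125015258789), 89.9627914428711)
```

>>> arm_command(deltas=[[[-0.0004,0,-0.0013],[0,0,0],1],[[-0.0004,0,-0.0013],[0,0,0],1],[[-0.0004,0,-0.0013],[0,0,0],1],[[-0.0004,0,-0.0013],[0,0,0],1],[[-0.0004,0,-0.0013],[0,0,0],-0.6],[[-0.0004,0,-0.0013],[0,0,0],-0.6],[[-0.0004,0,-0.0013],[0,0,0],-0.6],[[-0.0004,0,-0.0013],[0,0,0],-0.6]])

```text
time_s: 39.63
tool_pos: [0.4099, -0.34, 0.0795]
tool_rot: [-0.091, 0.65, 0.747, -0.105]
force: [0.0, -0.6, -0.4]
grip_width: 0.67
```

>>> arm_command(deltas=[[[0.007,0.001,0.0256],[0,0,0],-0.6],[[0.0145,0.002,0.0513],[0,0,0],-0.6],[[0.0291,0.0041,0.1025],[0,0,0],-0.6],[[0.036,0.005,0.128],[0,0,0],-0.6],[[0.036,0.005,0.128],[0,0,0],-0.6],[[0.036,0.005,0.128],[0,0,0],-0.6],[[0.036,0.005,0.128],[0,0,0],-0.6],[[0.036,0.005,0.128],[0,0,0],-0.6]])

```text
time_s: 40.3
tool_pos: [0.4362, -0.3361, 0.1746]
tool_rot: [-0.092, 0.65, 0.747, -0.105]
force: [0.0, -0.2, 0.2]
grip_width: 0.798
```

>>> arm_command(deltas=[[[0,-0.05,0.05],[0.0124,-0.088,0],-0.6],[[0,-0.1,0.1],[0.0124,-0.088,0],-0.6],[[0,-0.15,0.13],[0.0124,-0.088,0],-0.6],[[0,-0.2,0.13],[0.0124,-0.088,0],-0.6],[[0,-0.2,0.13],[0.0124,-0.088,0],-0.6],[[0,-0.2,0.13],[0.0124,-0.088,0],-0.6],[[0,-0.2,0.13],[0.0124,-0.088,0],-0.6],[[0,-0.2,0.13],[0.0124,-0.088,0],-0.6]])

```text
time_s: 40.97
tool_pos: [0.437, -0.4851, 0.2719]
tool_rot: [-0.001, 0.656, 0.755, 0.0]
force: [0.4, -0.2, 0.4]
grip_width: 0.797
```

```bash
python3 - <<'E'
from h import *
s=st(); t=read_camera("top"); c=read_camera("scene")
for n,k in (("top",t),("scene",c)):
    f=k["frame"].astype(int); r,g,b=f[...,0],f[...,1],f[...,2]; m=(b-r>12)&(b>100)&(b<190)
    for z in (.034,.022,0.001): print(n,z); [print(*x) for x in rects(k,m,z,100) if .3<x[1][0]/1000<.75 and abs(x[1][1])<420]
a=cv2.resize(t["frame"][120:305,80:455],None,fx=2.1,fy=1.62,interpolation=cv2.INTER_CUBIC)
b=cv2.resize(c["frame"][45:335,140:390],None,fx=1.6,fy=1.03,interpolation=cv2.INTER_CUBIC)
b2=cv2.resize(c["frame"][50:175,150:300],(387,299),interpolation=cv2.INTER_CUBIC)
row=np.hstack([b,b2]); h=np.zeros((max(b.shape[0],299),787,3),np.uint8); h[:b.shape[0],:400]=b[:,:400]; h[:299,400:787]=b2
cv2.imwrite("pics/final.png",np.vstack([a[:300,:787],h])[:600,:,::-1])
E
```

```text
t 40.97 p [ 0.437  -0.4851  0.2719] R [[-0.14, 0.99, 0.002], [0.99, 0.14, -0.001]] F [ 0.4 -0.2  0.4] g 0.797
top 0.034
[206. 278.] [350.3 107.9] [45.1 46.7] 4.7
[259. 222.] [485.    3.1] [52.1 71.9] 1.7
[326. 220.] [ 505.2 -155.6] [74.  45.2] 82.1
[196. 218.] [480.9 144.5] [67.1 67.2] 3.3
[385. 236.] [ 480.  -281.6] [176.5  23.7] 13.3
[402. 203.] [ 557.5 -324.2] [117.8  72.2] 14.7
[124. 202.] [505.1 313.3] [106.2 107. ] 74.3
[349. 138.] [ 702.2 -198.3] [57.8 58.3] 4.7
top 0.022
[206. 278.] [349.9 109.4] [45.7 47.3] 4.7
[259. 222.] [486.5   3.1] [52.9 72.9] 1.7
[326. 220.] [ 507.  -157.7] [75.  45.8] 82.1
[196. 218.] [482.3 146.5] [68.  68.2] 3.3
[385. 236.] [ 481.4 -285.5] [178.9  24.1] 13.3
[402. 203.] [ 560.  -328.6] [119.4  73.1] 14.7
[124. 202.] [506.8 317.6] [107.6 108.4] 74.3
[349. 138.] [ 706.6 -201. ] [58.6 59.1] 4.7
top 0.001
[206. 278.] [349.2 112. ] [46.8 48.4] 4.7
[259. 222.] [489.    3.2] [54.1 74.6] 1.7
[326. 220.] [ 510.  -161.4] [76.8 46.9] 82.1
[196. 218.] [484.7 150. ] [69.6 69.8] 3.3
[385. 236.] [ 483.8 -292.3] [183.2  24.6] 13.3
[402. 203.] [ 564.2 -336.4] [122.2
[... 500 characters left out ...]
6.5] [108.3 108.8] 74.0
[306. 230.] [479.4 148.4] [59.1 58.5] 2.5
[339. 194.] [347.5 111.8] [44.7 47.5] 58.2
[272. 189.] [487.7   4.9] [39.3 70.2] 1.1
[161. 172.] [ 709.4 -193.1] [56.5 61.4] 58.3
[234. 148.] [ 505.7 -158.2] [69.9 39.5] 80.9
[217. 116.] [ 493.7 -287.6] [184.5  42.7] 8.2
[190. 113.] [ 548.5 -333.5] [141.8  68.5] 19.9
scene 0.001
[340. 297.] [503.2 324. ] [110.7 111.1] 74.0
[306. 230.] [471.7 142. ] [60.4 59.8] 2.5
[339. 194.] [337.  104.7] [45.7 48.5] 58.2
[272. 189.] [480.2  -4.6] [40.2 71.7] 1.1
[161. 172.] [ 706.7 -206.9] [57.7 62.7] 58.3
[234. 148.] [ 498.6 -171.2] [71.4 40.4] 80.9
[217. 116.] [ 486.3 -303.5] [188.5  43.6] 8.2
[190. 113.] [ 542.3 -350.4] [144.9  69.9] 19.9
```

View pics/final.png

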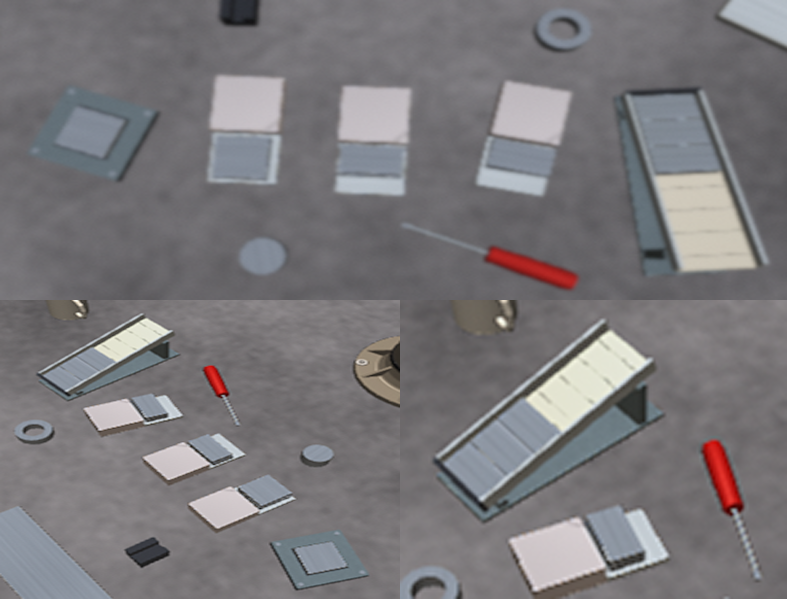

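The final picture shows three plates edge to edge at the stop (blob 118 mm long for 120 expected). The square is in the nest, all three piles are two high and in place, the ledges are empty, and the bystanders are where they were. Handing in.

```bash
python3 -c "
from station import *
print(finish_job())"
```

```text
the job is handed in; nothing more can be done
None
```

The job is done and handed in at about 41 s of the 208 s allowed; no verdict was reported.

- **Slides:** All three piles were three high. I pushed each top plate flat onto its ledge with two fingertips, and the wrist camera showed each one wholly on its ledge with its two lower plates in place.
- **Square plate:** I set it into the nest cavity, and a close view showed an even gap all round. I judged that it lies flat from its outline and did not measure its height. The nest was not knocked during the run.
- **Oblong plates:** I found three: the two from the piles and one loose on the bench. Each was laid square on the lane's upper end and slid down. The last view shows them edge to edge at the stop, with a combined length of 118 mm against the expected 120 mm.
- **Final check:** The three two-high piles and the nest measured within a few mm of where they were. The bystanders look untouched in the final picture, and the gripper was clear and empty.

**Disagreements:** The scene and top cameras differed by 5–8 mm in y, so I relied on close wrist views. The wrist camera and the arm's own position gave lane floor heights about 2.6 mm apart, so I set the plates down by contact force. I gripped the first oblong plate about 6 mm off-centre and regripped it on its ledge before lifting.

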